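Load the vial wash jar and start the shaker

ROBOT

A 6-joint arm with a two-finger parallel gripper is mounted at the origin on the work surface. World frame = base frame: x ahead of the robot, y to its left, z up, the work surface at z = 0. Lengths are in mm, angles in rad, forces in N, time in s.
With the tool pointing down it reaches from about 350 to 875 mm from the base axis. Payload 4.2 kg.
Tool frame: the origin (TCP) lies at the very end of the fingers, on their centre line; the grasp point (between the pads) lies 19 mm behind it; z points along the fingers, y is the line along which they close (so a half turn about z gives the same grasp; the last joint's range is limited). The gripper opens to 85 mm and grips with 20 to 120 N. Pads are 22 mm wide; open, the fingers measure 114 mm over their backs; the gripper's body (76 mm by 85 mm) begins 54 mm behind the grasp point. The pads swing forward as they close: fully open they stand 13 mm farther back than shut.
Start: joints at [-0.871, 0.385, 0.008, 0, -1.194, -0.259], TCP at [266.676, -565.228, 231.312] pointing down, gripper open.
Joint ranges: [-3.14, 3.14], [-1.21, 2.06], [-1.07, 1.41], [-3.16, 2.05], [-2.99, -0.16], [-3.1, 3.1]. Speed limits (rad/s): [2.79, 2.79, 3.14, 3.14, 3.14, 3.14].

INTERFACE

Orientations are given as a unit quaternion [x, y, z, w].
In Python, from bench import arm, optics gives the robot as it stands. The module is installed in compiled form; this text tells all that it offers.
- The arm moves only by the tool step_arm, never from a script. Its argument "motion" is a list of rows, each an object with "dr": the turn, a rotation vector about the tool's x, y, z in units of 8 degrees (1.0 is 8 degrees), a list of three; "slide": the shift along the tool's x, y, z in mm, a list of three; "jaw": the finger opening in mm, from 0 to 85.4. A call has exactly 8 rows; each row is the pose to reach, as a shift and turn from the pose commanded when the call began, along the tool's axes at that moment; what a row does not reach only later rows make up. A row lasts 1/8 s, in which the tool goes at most 62.5 mm and 10.7 degrees, less where a joint would pass 70% of its speed; a pose out of reach is approached as far as the arm can. A call with a gripper value outside its range is refused whole. The fingers move at their own pace and stop on an object; the grip force is fixed at half the most. Time passes only in rows, so rows that repeat a pose let the fingers close, or fill a call up. It gives the time, the measured TCP pose, the force, the opening and the grip force at its end, in the units of the state.
- arm.read_state(): the state, without advancing time (a new reading comes with each control period).
- optics.get_image(name): name is "scene" or "top"; returns the picture (400x640x3 uint8, blue, green, red); there is no depth.
- optics.camera_info(name): a dict with "camera_matrix" (3x3 intrinsics, pixels), "view" (4x4, takes a point from world to camera coordinates). Camera axes: x right, y up, looking along -z (the intrinsics and any distortion apply to the point x, -y, -z); pixel columns grow to the right and rows downward; lengths in mm; the calibration is good to about 2 mm. A picture is of the moment at which its call begins. camera_info takes no time and is no camera call.
- arm.job_done(): hands the job in; it is judged then, once.
The state is a dict: "clock": time; "joints": joint angles; "joint_vel": joint speeds; "joint_efforts": joint torques, N m; "position": TCP position; "ee_rot": TCP orientation; "contact_force": force on the tool from outside, world axes, zero at the start; "wrist_torque": the same for the moment, N m; "gripper_width": finger opening in mm; "grasp_force": force on a finger pad.
Only numpy, scipy, OpenCV 4.12 (cv2) and the standard library are available. Lean on these libraries where they do the work, as an engineer would, in place of code of your own. Each camera call takes 0.05 s, during which the arm holds its last target. There are 200 camera calls.

TASK

Feed every used amber vial on the bench, one at a time, through the neck of the clear jar on the shaker, and press the teal counterweight down on to the brass studs of the shaker's stud plate until it is fully home. Only when the jar is loaded and the counterweight is on, press the green start button fully down for a moment and let it come up again. Do not tip over the beaker or the flask.

Things in the scene. Friction and masses are not known exactly. Their poses are not given: they have to be found in the camera images.
- vial1: used sample vial: amber cylinder 32 mm in diameter and 44 mm tall with a white screw cap 29 mm in diameter and 16 mm tall on top (60 mm in all), about 50 g, standing upright on the bench. Origin: centre of its underside, z up towards the cap. Five to seven of vial1 to vial7 are there; the others are absent (None from the start).
- vial2: used sample vial: amber cylinder 32 mm in diameter and 44 mm tall with a white screw cap 29 mm in diameter and 16 mm tall on top (60 mm in all), about 50 g, standing upright on the bench. Origin: centre of its underside, z up towards the cap. Five to seven of vial1 to vial7 are there; the others are absent (None from the start).
- vial3: used sample vial: amber cylinder 32 mm in diameter and 44 mm tall with a white screw cap 29 mm in diameter and 16 mm tall on top (60 mm in all), about 50 g, standing upright on the bench. Origin: centre of its underside, z up towards the cap. Five to seven of vial1 to vial7 are there; the others are absent (None from the start).
- vial4: used sample vial: amber cylinder 32 mm in diameter and 44 mm tall with a white screw cap 29 mm in diameter and 16 mm tall on top (60 mm in all), about 50 g, standing upright on the bench. Origin: centre of its underside, z up towards the cap. Five to seven of vial1 to vial7 are there; the others are absent (None from the start).
- vial5: used sample vial: amber cylinder 32 mm in diameter and 44 mm tall with a white screw cap 29 mm in diameter and 16 mm tall on top (60 mm in all), about 50 g, standing upright on the bench. Origin: centre of its underside, z up towards the cap. Five to seven of vial1 to vial7 are there; the others are absent (None from the start).
- vial6: used sample vial: amber cylinder 32 mm in diameter and 44 mm tall with a white screw cap 29 mm in diameter and 16 mm tall on top (60 mm in all), about 50 g, standing upright on the bench. Origin: centre of its underside, z up towards the cap. Five to seven of vial1 to vial7 are there; the others are absent (None from the start).
- vial7: used sample vial: amber cylinder 32 mm in diameter and 44 mm tall with a white screw cap 29 mm in diameter and 16 mm tall on top (60 mm in all), about 50 g, standing upright on the bench. Origin: centre of its underside, z up towards the cap. Five to seven of vial1 to vial7 are there; the others are absent (None from the start).
- jar: clear plastic wash jar, fixed upright on the shaker's deck: body 148 mm in diameter, shoulder from 115 to 150 mm high, then a straight neck 54 mm outside and 46 mm inside diameter up to the rim 190 mm above the jar's underside (246 mm above the bench). The jar's floor has a low central cone. Origin: centre of its underside; z up.
- jar_mouth (a point): centre of the jar's rim, at the top of the neck (blue lip); the neck below it is 40 mm long and upright.
- counterweight: teal counterweight, about 0.5 kg, lying on the bench right way up: block 72 (its x) by 112 (its y) by 34 mm, with a grip rib on top, 26 mm thick (x), 80 mm long (y), from 34 to 74 mm high. In the underside are four square sockets 20.5 mm wide, 15 mm deep, at x = +-17 mm, y = +-32 mm. The same after a half turn. Origin: centre of its underside; z up. It starts turned at most 0.35 rad from the world axes.
- stud_seat (a point): centre of the top face of the aluminium stud plate (76 x 116 mm) on the shaker's deck, 64 mm above the bench, z up, x and y along the shaker's. Four brass studs 18 mm in diameter with bevelled tips stand 12 mm above this face at x = +-17 mm, y = +-32 mm. The counterweight is fully home when its underside lies on this face, its x along this x (either way round).
- start_top (a point): top centre of the round green start button, 36 mm in diameter, in a black housing on the shaker's front panel, about 74 mm above the bench when up (it moves with the button). It is pressed straight down.
- start (a joint): travel of the start button: 0 m up, 0.008 m fully down; a spring returns it; it takes about 7 N to hold it fully down.
- shaker: shaker: white fixed machine on the bench, 270 (x) by 330 (y) mm, housing 50 mm tall with a dark deck at 56 mm; jar at its left (+y), stud plate at its right (-y) and the start button on the front panel (-x, nearest the robot). Origin: centre of its underside.
- beaker: glass beaker standing on the bench, 76 mm wide, 90 mm tall; not part of the job. Origin: centre of its underside.
- flask: green glass conical flask, 84 mm wide, 125 mm tall, standing to the left of the shaker's front; not part of the job. Origin: centre of its underside.
There are look-alikes about, which are no part of the job. What is shaped like the vial1 but pink or purple is not meant.

How it is judged (in metres and radians):
On the way, in this order (a step that is already met when the one before it is completed fails the run):
1. every vial is inside the jar and the counterweight is fully home on the studs (z of each of vial1, vial2, vial3, vial4, vial5, vial6, vial7 in the frame of jar below 0.12 m and horizontal distance between each of vial1, vial2, vial3, vial4, vial5, vial6, vial7 and jar below 0.071 m and z of counterweight in the frame of stud_seat below 0.002 m and horizontal distance between counterweight and stud_seat below 0.004 m and angle between the x axis of counterweight and the x axis of stud_seat, either way round below 0.06 rad and angle between counterweight's own z axis and vertical below 0.05 rad), for 0.2 s.
2. the start button is pressed fully down (value of joint start above 0.0062 m), for 0.1 s.
3. the start button is let up again (value of joint start below 0.002 m), for 0.1 s.
At the end, for the whole second after the job is handed in: every vial lies at rest in the jar (below its shoulder: origin under 120 mm above the jar's underside, within 71 mm of its axis); the counterweight is on the studs, under 2 mm above the seat, within 4 mm and 0.06 rad, level; the start button is up (under 2 mm) (all of step 1 and value of joint start below 0.002 m and linear speed of counterweight below 0.02 m/s and linear speed of each of vial1, vial2, vial3, vial4, vial5, vial6, vial7 below 0.05 m/s); the robot touches nothing.
It fails at once if the start button is pressed before every vial is in the jar and the counterweight is on (value of joint start above 0.0062 m and (not (z of each of vial1, vial2, vial3, vial4, vial5, vial6, vial7 in the frame of jar below 0.12 m and horizontal distance between each of vial1, vial2, vial3, vial4, vial5, vial6, vial7 and jar below 0.071 m) or horizontal distance between counterweight and stud_seat above 0.03 m)).
It fails at once if the beaker is tipped over (angle between beaker's own z axis and vertical above 0.7 rad).
It fails at once if the flask is tipped over (angle between flask's own z axis and vertical above 0.7 rad).
Of vial1, vial2, vial3, vial4, vial5, vial6, vial7 only 5 to 7 are there at a start; the rules pass over those that are not, and their reading is None.
At some moment in a run one of vial1, vial2, vial3, vial4, vial5, vial6, vial7, counterweight may be knocked a few centimetres aside while the robot is not near it.
It also fails if it takes over 210 s, if anything falls off the work surface, if the arm or the gripper's body presses on something with over 40 N, if the wrist force passes 120 N, or if a joint passes its speed limit or range.

## Working session

There is one attempt and no reset: what is moved stays moved. The work goes in short steps, Python scripts to look and compute and a tool call to move; the robot and the scene stay as the last step left them, time stands still between calls to the robot, and variables do not carry over. Pictures are saved under pics/ and viewed, at most 14 in all, crops included, and the job is handed in when it is done.

Besides the shell and the picture viewer there is one more tool, called as name([rows], argument=value, ...), one row to a line, values as JSON. step_arm: Moves the arm, as the interface text tells. Its arguments: {"type":"object","properties":{"motion":{"type":"array","items":{"type":"object","properties":{"dr":{"type":"array","items":{"type":"number"}},"slide":{"type":"array","items":{"type":"number"}},"jaw":{"type":"number"}}}}},"required":["motion"]}

```bash
mkdir -p pics; ls; python3 - <<'E'
from bench import arm, optics
import cv2
for n in("scene","top"):
    cv2.imwrite(f"pics/{n}0.png",optics.get_image(n)); i=optics.camera_info(n); print(n,{k:(v.round(3).tolist() if hasattr(v,'round') else v) for k,v in i.items()})
s=arm.read_state();print(s)
E
```

```text
pics
scene {'camera_matrix': [[422.129, 0.0, 315.372], [0.0, 422.129, 200.686], [0.0, 0.0, 1.0]], 'view': [[-0.048, 0.999, -0.013, -3.71], [-0.756, -0.028, 0.654, 274.866], [0.652, 0.041, 0.757, -1670.427], [0.0, 0.0, 0.0, 1.0]]}
top {'camera_matrix': [[391.332, 0.0, 323.436], [0.0, 391.332, 190.739], [0.0, 0.0, 1.0]], 'view': [[-0.001, -1.0, 0.025, 2.945], [0.984, 0.003, 0.178, -524.956], [-0.178, 0.024, 0.984, -1187.153], [0.0, 0.0, 0.0, 1.0]]}
{'clock': 0.1, 'joints': array([-8.71406838e-01,  3.85470080e-01,  6.74603418e-03, -4.04336587e-04,
       -1.19399122e+00, -2.58596790e-01]), 'joint_vel': array([ 1.30800556e-03, -9.64330991e-04,  1.68457974e-03,  3.37074811e-03,
        8.06271376e-05,  7.51980783e-04]), 'joint_efforts': array([-6.82286754e-04, -3.93318951e+01,  1.88929600e+01,  4.19793382e+00,
       -2.59242093e-03, -1.37606939e-06]), 'position': array([ 266.44253826, -564.78284582,  230.33486058]), 'ee_rot': array([-2.18543533e-01,  9.75826710e-01,  9.38096295e-04, -2.75439765e-04]), 'contact_force': array([1.14027833, 0.6112355 , 0.15508447]), 'wrist_torque': array([0.01933667, 0.00039598, 0.02055691]), 'grasp_force': 0.0, 'gripper_width': 85.56124557725666}
```

View pics/scene0.png

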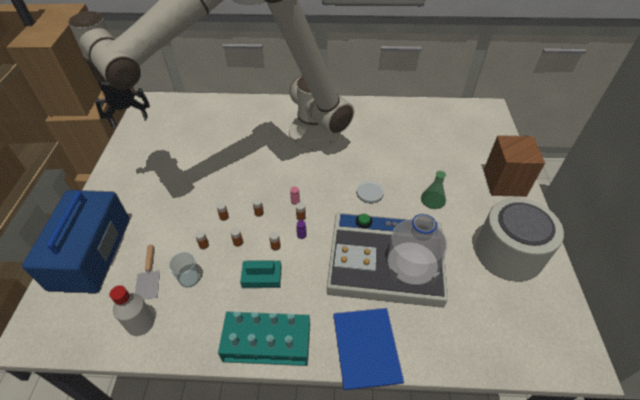

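View pics/top0.png

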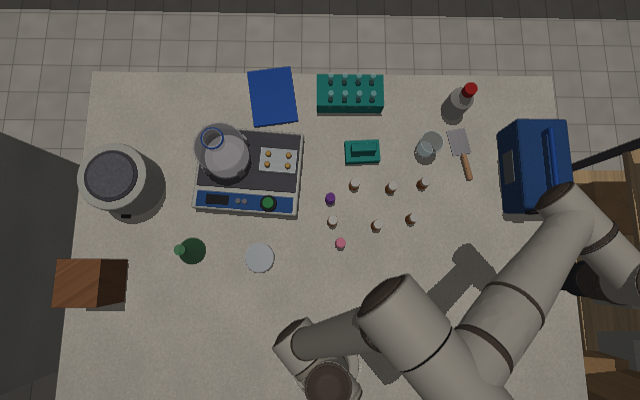

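The two views show six amber vials in scene at (222,212), (258,208), (300,212), (202,241), (237,238) and (275,242). In top they are at (423,183), (391,188), (355,185), (411,218), (376,225) and (333,221).

Look-alikes:
- pink vial: scene (295,195), top (340,243)
- purple vial: scene (301,229), top (330,198)
- teal rack, which could pass for the counterweight: scene (265,337)

The counterweight itself is at scene (261,273). Next I'll take close crops to check this.

```bash
python3 - <<'E'
import cv2
a=cv2.imread("pics/scene0.png")[180:300,180:330]; b=cv2.imread("pics/top0.png")[120:260,185:445]
cv2.imwrite("pics/c1.png",cv2.resize(a,None,fx=5,fy=5,interpolation=cv2.INTER_CUBIC))
cv2.imwrite("pics/c2.png",cv2.resize(b,None,fx=3,fy=3,interpolation=cv2.INTER_CUBIC))
E
```

```text
(no output)
```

View pics/c1.png

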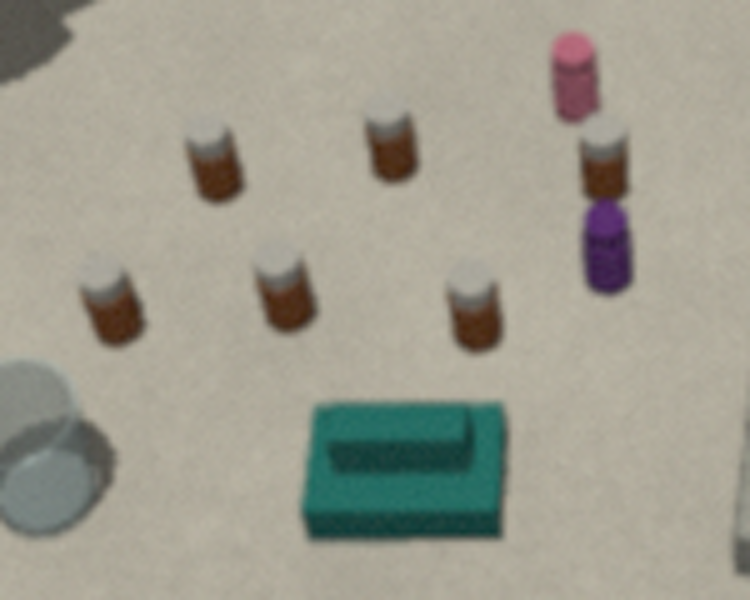

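View pics/c2.png

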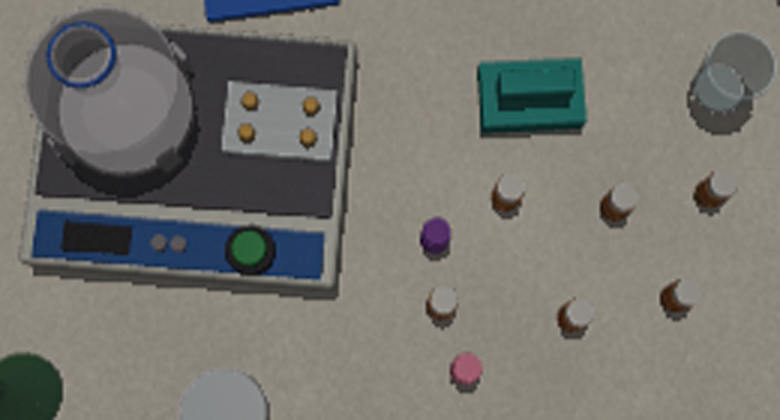

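Crops confirm six amber vials with white caps. In c1 the cap tops are about (209,132), (388,110), (603,130), (101,272), (277,255) and (471,277). The counterweight has a plain grip rib, so it is the right block; the pink and purple vials are rejected. Now I'll compute positions.

```bash
cat > h.py <<'E'
import numpy as np, cv2
from bench import arm, optics
def cam(n):
    i=optics.camera_info(n); return np.array(i["camera_matrix"]),np.array(i["view"])
def ray(n,u,v):
    K,V=cam(n); d=np.linalg.inv(K)@[u,v,1]; d=V[:3,:3].T@[d[0],-d[1],-d[2]]; return -V[:3,:3].T@V[:3,3],d
def at(n,u,v,z):
    o,d=ray(n,u,v); return (o+d*(z-o[2])/d[2])[:2]
def proj(n,p):
    K,V=cam(n); q=V[:3,:3]@p+V[:3,3]; w=K@[q[0],-q[1],-q[2]]; return w[:2]/w[2]
def T(u,v,z): return at("top",185+(u+.5)/3-.5,120+(v+.5)/3-.5,z)
def S(u,v,z): return at("scene",180+(u+.5)/5-.5,180+(v+.5)/5-.5,z)
E
python3 - <<'E'
from h import *
np.set_printoptions(precision=1,suppress=True)
sc=[(209,132,222,190),(388,110,396,170),(603,130,605,188),(101,272,121,333),(277,255,293,318),(471,277,478,338)]
tp=[(684,291),(579,311),(443,299),(722,187),(625,194),(511,187)]
for s,t in zip(sc,tp): print(S(*s[:2],60),S(*s[2:],0),T(*t,60))
print("purple",T(437,230,60),S(608,216,60),"pink",T(467,365,60))
print("rim",T(82,55,246)); st=[T(u,v,76) for u,v in[(250,99),(312,104),(246,131),(308,135)]];print("studs",st,np.mean(st,0))
e=st[0]-st[1]+st[2]-st[3]; print("shaker yaw",np.arctan2(-e[0],e[1]))
print("btn",T(249,249,74))
q=[S(u,v,34) for u,v in[(317,405),(507,403),(502,512),(307,512)]];print("cw",q,np.mean(q,0)); e=q[1]-q[0]+q[2]-q[3];print(np.arctan2(-e[0],e[1]))
q=[T(u,v,74) for u,v in[(498,69),(574,65)]];e=q[0]-q[1];print("rib far edge",q,np.mean(q,0),np.arctan2(-e[0],e[1]))
img=optics.get_image("scene"); cv2.imwrite("pics/c3.png",cv2.resize(img[180:310,320:460],None,fx=5,fy=4.6,interpolation=cv2.INTER_CUBIC)[:600])
E
```

```text
[ 447.8 -273.5] [ 447.3 -276. ] [ 441.8 -272.9]
[ 425.2 -161.9] [ 426.1 -163.5] [ 421.  -163.4]
[436.7 -22.7] [436.  -23.9] [433.2 -23.5]
[ 559.9 -317.5] [ 562.8 -317.5] [ 551.6 -317.7]
[ 543.1 -213.3] [ 547.3 -211.9] [ 543.8 -215. ]
[554.9 -93.7] [557.8 -94.3] [550.8 -95.4]
purple [505.  -17.7] [505.6 -14.7] pink [365.9 -47.6]
rim [631.8 307.3]
studs [array([640. , 177.2]), array([635. , 112.7]), array([605.7, 180.5]), array([601.7, 116.3])] [620.6 146.7]
shaker yaw -0.06958123984158197
btn [482.5 174.7]
cw [array([ 632. , -178.2]), array([626.2, -66.7]), array([698.6, -62.2]), array([ 703.1, -172.4])] [ 665.  -119.9]
0.04658956217149072
rib far edge [array([674.7, -82.1]), array([ 679.6, -162.6])] [ 677.1 -122.4] 0.06084834318321986
```

View pics/c3.png

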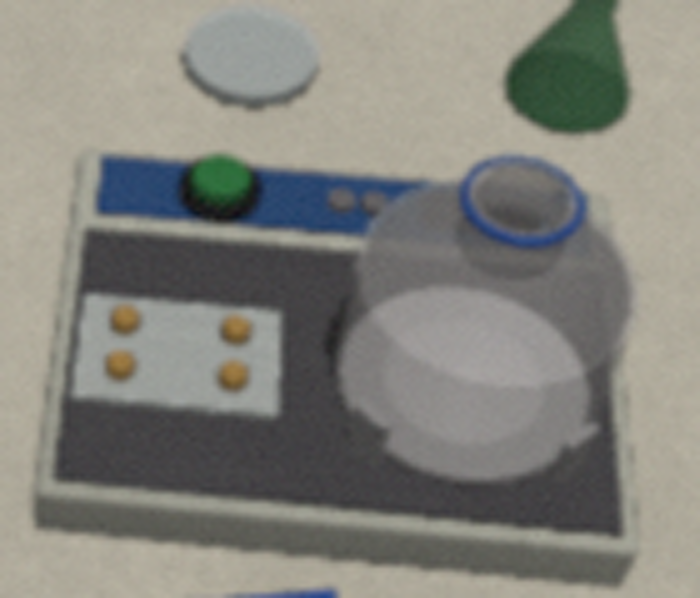

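```bash
python3 - <<'E'
from h import *
np.set_printoptions(precision=1,suppress=True)
def C(u,v,z): return at("scene",320+(u+.5)/5-.5,180+(v+.5)/4.6-.5,z)
print("rim",C(523,201,246)); st=[C(u,v,76) for u,v in[(125,316),(236,326),(119,361),(233,371)]];print("studs",st,np.mean(st,0))
e=st[1]-st[0]+st[3]-st[2]; print(np.arctan2(-e[0],e[1])); print("btn",C(221,178,74))
for n in("scene","top"):
    im=optics.get_image(n); hsv=cv2.cvtColor(im,cv2.COLOR_BGR2HSV)
    m=cv2.inRange(hsv,(105,110,60),(125,255,255)); x,y,w,h=(320+85,200,60,55) if n=="scene" else (190,120,45,35)
    p=np.argwhere(m[y:y+h,x:x+w])[:,::-1]+[x,y]; (c,ax,an)=cv2.fitEllipse(p.astype(np.float32)); print(n,len(p),c,ax,at(n,*c,246))
    m=cv2.inRange(hsv,(10,110,110),(28,255,255)); k,l,s,cc=cv2.connectedComponentsWithStats(m)
    for i in range(1,k):
        X=at(n,*cc[i],74)
        if 4<s[i][4]<60 and 500<X[0]<720 and 50<X[1]<230: print(" stud",s[i][4],X)
E
```

```text
rim [639.2 309.8]
studs [array([605.6, 117.9]), array([610.6, 181.3]), array([639. , 114.7]), array([643.7, 178.6])] [624.7 148.1]
-0.07575433889042058
btn [491.8 176.1]
scene 59 (423.96307373046875, 221.28558349609375) (21.31658935546875, 25.053525924682617) [632.8 310. ]
 stud 15 [606.2 117.6]
 stud 16 [611.5 181. ]
 stud 16 [639.9 115.2]
 stud 17 [644.8 179.2]
top 88 (211.4683837890625, 137.7531280517578) (20.673891067504883, 21.78304672241211) [632.5 308.8]
 stud 15 [640.7 178.7]
 stud 14 [635.2 114.9]
 stud 14 [606.3 181.2]
 stud 14 [602.3 116.9]
```

step_arm([
  {"dr":[0,0,1.2],"slide":[0,0,-60],"jaw":85},
  {"dr":[0,0,2.4],"slide":[0,0,-110],"jaw":70},
  {"dr":[0,0,3.16],"slide":[0,0,-110],"jaw":60},
  {"dr":[0,0,3.16],"slide":[0,0,-110],"jaw":60},
  {"dr":[0,0,3.16],"slide":[0,0,-110],"jaw":60},
  {"dr":[0,0,3.16],"slide":[0,0,-110],"jaw":60},
  {"dr":[0,0,3.16],"slide":[0,0,-110],"jaw":60},
  {"dr":[0,0,3.16],"slide":[0,0,-110],"jaw":60},
])

```text
clock: 1.25
position: [266.7, -565.2, 341.1]
ee_rot: [0.0, 1.0, 0.0, -0.0]
contact_force: [0.6, -0.1, -0.2]
gripper_width: 59.9
grasp_force: 0.0
```

step_arm([
  {"slide":[-60,50,20],"dr":[0,0,0],"jaw":62},
  {"slide":[-105,90,60],"dr":[0,0,0],"jaw":62},
  {"slide":[-150,128,100],"dr":[0,0,0],"jaw":62},
  {"slide":[-195,166,130],"dr":[0,0,0],"jaw":62},
  {"slide":[-240,205,160],"dr":[0,0,0],"jaw":62},
  {"slide":[-280,240,190],"dr":[0,0,0],"jaw":62},
  {"slide":[-290,247.5,220],"dr":[0,0,0],"jaw":62},
  {"slide":[-290,247.5,231],"dr":[0,0,0],"jaw":62},
])

```text
clock: 2.25
position: [557.3, -315.2, 106.9]
ee_rot: [-0.002, 1.0, 0.001, -0.002]
contact_force: [-0.4, 0.1, -0.8]
gripper_width: 62.2
grasp_force: 0.0
```

```bash
python3 - <<'E'
from h import *
a=cv2.resize(optics.get_image("scene")[190:290,160:260],None,fx=4,fy=4,interpolation=cv2.INTER_CUBIC)
b=cv2.resize(optics.get_image("top")[120:220,370:470],None,fx=4,fy=4,interpolation=cv2.INTER_CUBIC)
cv2.imwrite("pics/c4.png",np.hstack([a,b])); print(arm.read_state()["position"])
E
```

```text
[ 555.90049198 -316.94692203  107.81550359]
```

View pics/c4.png

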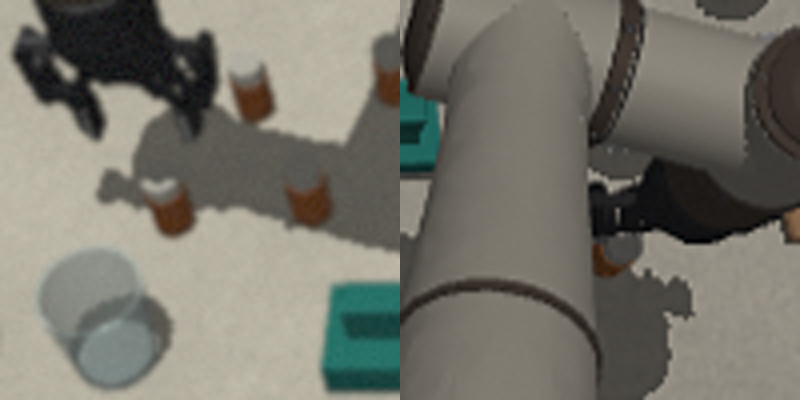

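The view shows the fingertips straddling vial v4, with tips at crop (97,135) and (192,138) and the cap at (160,185). I'll check this against the tool model.

```bash
python3 - <<'E'
from h import *
p=arm.read_state()["position"];print(p)
print(proj("scene",p),proj("scene",[557,-317.6,60]),at("scene",160+144.5/4,190+137/4,p[2]),at("scene",160+144.5/4,190+137/4,p[2]+5))
print("cap",at("scene",160+162/4,190+186/4,60), "base",at("scene",160+174/4,190+225/4,0))
E
```

```text
[ 555.90049198 -316.94692203  107.81550359]
[196.69484203 223.24240085] [199.96780665 233.23287264] [ 559.66261024 -317.75576679] [ 563.44027987 -315.71901649]
cap [ 568.98452186 -313.23445524] base [ 563.07138276 -318.4000181 ]
```

step_arm([
  {"slide":[0,0,20],"dr":[0,0,0],"jaw":62},
  {"slide":[0,0,40],"dr":[0,0,0],"jaw":62},
  {"slide":[0,0,60],"dr":[0,0,0],"jaw":62},
  {"slide":[0,0,73],"dr":[0,0,0],"jaw":62},
  {"slide":[0,0,73],"dr":[0,0,0],"jaw":55},
  {"slide":[0,0,73],"dr":[0,0,0],"jaw":15},
  {"slide":[0,0,73],"dr":[0,0,0],"jaw":15},
  {"slide":[0,0,73],"dr":[0,0,0],"jaw":15},
])

```text
clock: 3.35
position: [557.8, -318.2, 38.9]
ee_rot: [-0.0, 1.0, -0.001, 0.001]
contact_force: [-0.4, -0.0, 4.4]
gripper_width: 28.2
grasp_force: 58.9
```

step_arm([
  {"slide":[0,0,-40],"dr":[0,0,0],"jaw":15},
  {"slide":[0,0,-95],"dr":[0,0,0],"jaw":15},
  {"slide":[0,20,-150],"dr":[0,0,0],"jaw":15},
  {"slide":[0,55,-200],"dr":[0,0,0],"jaw":15},
  {"slide":[-5,95,-240],"dr":[0,0,0],"jaw":15},
  {"slide":[-10,145,-270],"dr":[0,0,0],"jaw":15},
  {"slide":[-15,195,-285],"dr":[0,0,0],"jaw":15},
  {"slide":[-20,250,-285],"dr":[0,0,0],"jaw":15},
])

```text
clock: 4.35
position: [577.2, -66.2, 323.9]
ee_rot: [0.0, 1.0, 0.0, 0.002]
contact_force: [0.7, -0.7, -0.9]
gripper_width: 28.4
grasp_force: 59.2
```

step_arm([
  {"slide":[-5,60,0],"dr":[0,0,0],"jaw":15},
  {"slide":[-10,120,0],"dr":[0,0,0],"jaw":15},
  {"slide":[-20,180,0],"dr":[0,0,0],"jaw":15},
  {"slide":[-30,240,0],"dr":[0,0,0],"jaw":15},
  {"slide":[-40,300,0],"dr":[0,0,0],"jaw":15},
  {"slide":[-50,350,0],"dr":[0,0,0],"jaw":15},
  {"slide":[-56,377.5,0],"dr":[0,0,0],"jaw":15},
  {"slide":[-56,377.5,0],"dr":[0,0,0],"jaw":15},
])

```text
clock: 5.35
position: [632.6, 311.9, 320.1]
ee_rot: [-0.001, 1.0, -0.001, -0.001]
contact_force: [-0.3, 0.2, -0.9]
gripper_width: 28.1
grasp_force: 59.3
```

```bash
python3 - <<'E'
from h import *
a=cv2.resize(optics.get_image("scene")[170:270,370:470],None,fx=4,fy=4,interpolation=cv2.INTER_CUBIC)
b=cv2.resize(optics.get_image("top")[80:180,170:270],None,fx=4,fy=4,interpolation=cv2.INTER_CUBIC)
cv2.imwrite("pics/c5.png",np.hstack([a,b])); print(arm.read_state()["position"])
E
```

```text
[632.72762086 309.58522831 321.5624249 ]
```

View pics/c5.png

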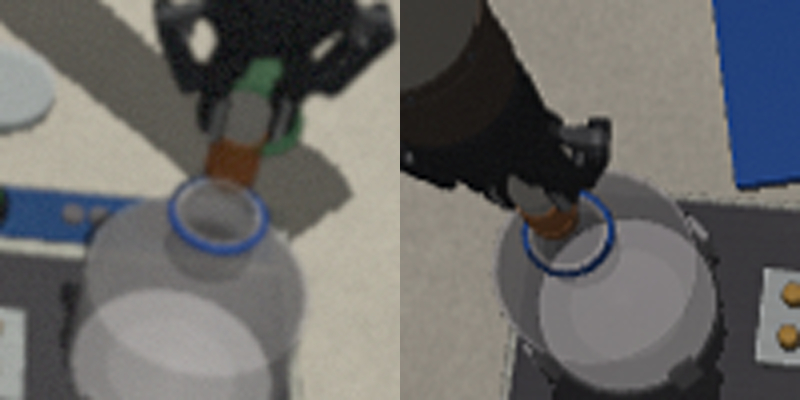

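The vial is held above the neck. In the crop its base is near scene (232,172) and top (553,222). The rim centre is at (220,215) in scene and (569,233) in top.

```bash
python3 - <<'E'
from h import *
print("base",at("scene",370+231/4,170+172/4,284),at("top",170+152/4,80+222/4,284))
print("rim",at("scene",370+219/4,170+215/4,246),at("top",170+169/4,80+233/4,246))
E
```

```text
base [636.86426657 311.81719317] [626.26857061 307.65810599]
rim [640.54817714 311.04549485] [631.1330284  306.60759625]
```

step_arm([
  {"slide":[0,0,12],"dr":[0,0,0],"jaw":15},
  {"slide":[0,0,22],"dr":[0,0,0],"jaw":15},
  {"slide":[0,0,31],"dr":[0,0,0],"jaw":15},
  {"slide":[0,0,38],"dr":[0,0,0],"jaw":15},
  {"slide":[0,0,43],"dr":[0,0,0],"jaw":15},
  {"slide":[0,0,46],"dr":[0,0,0],"jaw":15},
  {"slide":[0,0,48],"dr":[0,0,0],"jaw":15},
  {"slide":[0,0,48],"dr":[0,0,0],"jaw":15},
])

```text
clock: 6.45
position: [633.1, 309.7, 274.4]
ee_rot: [0.0, 1.0, 0.0, 0.0]
contact_force: [-0.5, -0.3, -0.4]
gripper_width: 28.2
grasp_force: 59.3
```

step_arm([
  {"slide":[-3,0,8],"dr":[0,0,0],"jaw":15},
  {"slide":[-3,0,15],"dr":[0,0,0],"jaw":15},
  {"slide":[-3,0,20],"dr":[0,0,0],"jaw":15},
  {"slide":[-3,0,20],"dr":[0,0,0],"jaw":15},
  {"slide":[-3,0,20],"dr":[0,0,0],"jaw":62},
  {"slide":[-3,0,20],"dr":[0,0,0],"jaw":62},
  {"slide":[-3,0,-10],"dr":[0,0,0],"jaw":62},
  {"slide":[-3,0,-50],"dr":[0,0,0],"jaw":62},
])

```text
clock: 7.45
position: [635.7, 309.4, 324.2]
ee_rot: [0.0, 1.0, -0.001, -0.001]
contact_force: [1.0, -0.6, -0.5]
gripper_width: 61.9
grasp_force: 0.0
```

```bash
python3 - <<'E'
from h import *
a=cv2.resize(optics.get_image("scene")[170:310,190:450],None,fx=3,fy=3,interpolation=cv2.INTER_CUBIC)
cv2.imwrite("pics/c6.png",a); print(arm.read_state()["position"])
E
```

```text
[637.98465921 309.84926017 332.4294206 ]
```

View pics/c6.png

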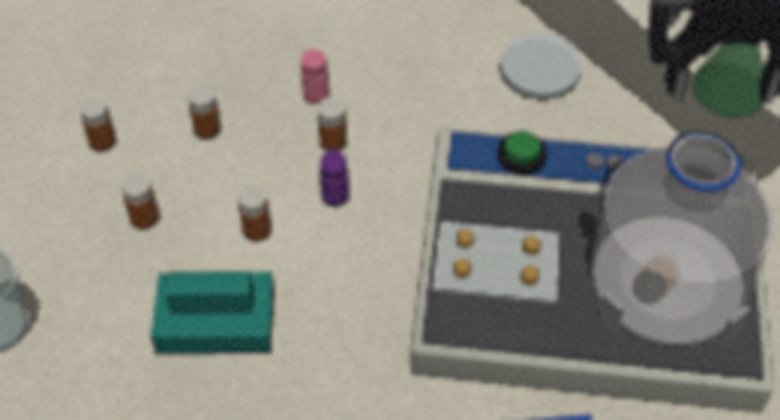

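c6 shows vial v4 lying in the jar at (657,278). The other five vials and the counterweight are where they were. I'll write an amber-blob monitor and fetch v5.

```bash
cat >> h.py <<'E'
def amber():
    im=optics.get_image("scene"); hsv=cv2.cvtColor(im,cv2.COLOR_BGR2HSV)
    m=cv2.inRange(hsv,(3,130,40),(16,255,170)); k,l,s,c=cv2.connectedComponentsWithStats(m)
    for i in range(1,k):
        X=at("scene",*c[i],20)
        if s[i][4]>25 and 300<X[0]<880 and -480<X[1]<400: print("amber",s[i][4],X.round(1))
    m=cv2.inRange(hsv,(80,120,40),(95,255,255)); k,l,s,c=cv2.connectedComponentsWithStats(m)
    for i in range(1,k):
        if s[i][4]>150: print("teal",s[i][4],at("scene",*c[i],34).round(1))
    p=arm.read_state(); print(p["clock"],p["position"].round(1),p["gripper_width"])
E
python3 -c "
from h import *
amber()"
```

```text
amber 48 [ 431.1 -161.8]
amber 47 [ 453.3 -273.8]
amber 43 [443.8 -22.8]
amber 53 [ 552.5 -210.6]
amber 45 [563.5 -92.7]
teal 962 [ 674.1 -120.6]
teal 3542 [867.2 -82.6]
7.55 [637.9 310.1 331.1] 62.23446130899664
```

step_arm([
  {"slide":[10,-55,0],"dr":[0,0,0],"jaw":56},
  {"slide":[20,-110,0],"dr":[0,0,0],"jaw":56},
  {"slide":[30,-165,0],"dr":[0,0,0],"jaw":56},
  {"slide":[40,-220,30],"dr":[0,0,0],"jaw":56},
  {"slide":[50,-275,60],"dr":[0,0,0],"jaw":56},
  {"slide":[60,-330,90],"dr":[0,0,0],"jaw":56},
  {"slide":[70,-385,130],"dr":[0,0,0],"jaw":56},
  {"slide":[80,-440,170],"dr":[0,0,0],"jaw":56},
])

```text
clock: 8.55
position: [557.7, -119.7, 162.7]
ee_rot: [0.0, 1.0, 0.0, 0.001]
contact_force: [2.1, 0.7, -0.8]
gripper_width: 56.1
grasp_force: 0.0
```

step_arm([
  {"slide":[6,-42,30],"dr":[0,0,0],"jaw":56},
  {"slide":[11.5,-83,45],"dr":[0,0,0],"jaw":56},
  {"slide":[11.5,-83,55],"dr":[0,0,0],"jaw":56},
  {"slide":[11.5,-83,85],"dr":[0,0,0],"jaw":56},
  {"slide":[11.5,-83,117],"dr":[0,0,0],"jaw":56},
  {"slide":[11.5,-83,117],"dr":[0,0,0],"jaw":15},
  {"slide":[11.5,-83,117],"dr":[0,0,0],"jaw":15},
  {"slide":[11.5,-83,117],"dr":[0,0,0],"jaw":15},
])

```text
clock: 9.55
position: [547.5, -200.7, 47.6]
ee_rot: [0.0, 1.0, 0.0, 0.001]
contact_force: [-0.6, -0.5, -0.3]
gripper_width: 26.7
grasp_force: 58.3
```

The last row of a call loses any rate-limited shortfall, so I gripped off-centre and high. I'll release, lift and re-measure.

step_arm([
  {"slide":[0,0,0],"dr":[0,0,0],"jaw":62},
  {"slide":[0,0,0],"dr":[0,0,0],"jaw":62},
  {"slide":[0,0,0],"dr":[0,0,0],"jaw":62},
  {"slide":[0,0,-10],"dr":[0,0,0],"jaw":62},
  {"slide":[0,0,-40],"dr":[0,0,0],"jaw":62},
  {"slide":[0,0,-62],"dr":[0,0,0],"jaw":62},
  {"slide":[0,0,-62],"dr":[0,0,0],"jaw":62},
  {"slide":[0,0,-62],"dr":[0,0,0],"jaw":62},
])

```text
clock: 10.55
position: [546.0, -201.0, 107.8]
ee_rot: [0.0, 1.0, 0.0, -0.0]
contact_force: [-1.2, 0.6, -0.7]
gripper_width: 62.1
grasp_force: 0.0
```

```bash
python3 - <<'E'
from h import *
amber()
cv2.imwrite("pics/c7.png",cv2.resize(optics.get_image("scene")[180:280,180:340],None,fx=4,fy=4,interpolation=cv2.INTER_CUBIC))
E
```

```text
amber 49 [ 432.1 -162.3]
amber 52 [444.8 -23.1]
amber 58 [ 553.5 -205.7]
amber 48 [563.2 -92.7]
teal 960 [ 674.1 -120.6]
teal 3538 [867.2 -82.6]
10.6 [ 545.9 -201.   107.4] 61.88814796489403
```

View pics/c7.png

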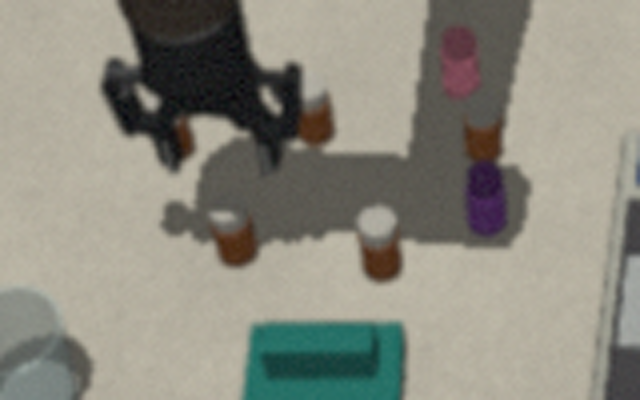

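v5 is still upright, moved about 5 mm. Re-grasping with a correction of -7 in y and down to 37.

step_arm([
  {"slide":[0,-7,15],"dr":[0,0,0],"jaw":62},
  {"slide":[0,-7,35],"dr":[0,0,0],"jaw":62},
  {"slide":[0,-7,55],"dr":[0,0,0],"jaw":62},
  {"slide":[0,-7,70],"dr":[0,0,0],"jaw":62},
  {"slide":[0,-7,70],"dr":[0,0,0],"jaw":15},
  {"slide":[0,-7,70],"dr":[0,0,0],"jaw":15},
  {"slide":[0,-7,70],"dr":[0,0,0],"jaw":15},
  {"slide":[0,-7,70],"dr":[0,0,0],"jaw":15},
])

```text
clock: 11.65
position: [546.9, -208.1, 38.8]
ee_rot: [0.0, 1.0, -0.0, 0.001]
contact_force: [-0.1, 0.8, -0.2]
gripper_width: 28.4
grasp_force: 59.2
```

step_arm([
  {"slide":[0,0,-45],"dr":[0,0,0],"jaw":15},
  {"slide":[0,0,-100],"dr":[0,0,0],"jaw":15},
  {"slide":[0,20,-150],"dr":[0,0,0],"jaw":15},
  {"slide":[-5,55,-200],"dr":[0,0,0],"jaw":15},
  {"slide":[-10,95,-240],"dr":[0,0,0],"jaw":15},
  {"slide":[-15,145,-270],"dr":[0,0,0],"jaw":15},
  {"slide":[-20,195,-285],"dr":[0,0,0],"jaw":15},
  {"slide":[-25,235,-285],"dr":[0,0,0],"jaw":15},
])

```text
clock: 12.65
position: [571.9, 28.8, 325.5]
ee_rot: [-0.0, 1.0, 0.001, 0.002]
contact_force: [0.4, -0.5, -0.3]
gripper_width: 28.6
grasp_force: 59.4
```

step_arm([
  {"slide":[-12,55,0],"dr":[0,0,0],"jaw":15},
  {"slide":[-24,110,0],"dr":[0,0,0],"jaw":15},
  {"slide":[-36,165,0],"dr":[0,0,0],"jaw":15},
  {"slide":[-48,220,0],"dr":[0,0,0],"jaw":15},
  {"slide":[-60,265,0],"dr":[0,0,0],"jaw":15},
  {"slide":[-64,282,0],"dr":[0,0,0],"jaw":15},
  {"slide":[-64,282,0],"dr":[0,0,0],"jaw":15},
  {"slide":[-64,282,0],"dr":[0,0,0],"jaw":15},
])

```text
clock: 13.65
position: [635.6, 307.5, 323.8]
ee_rot: [0.001, 1.0, -0.0, 0.0]
contact_force: [0.0, -0.7, 0.3]
gripper_width: 28.5
grasp_force: 59.4
```

step_arm([
  {"slide":[0,1,22],"dr":[0,0,0],"jaw":15},
  {"slide":[0,1,42],"dr":[0,0,0],"jaw":15},
  {"slide":[0,1,60],"dr":[0,0,0],"jaw":15},
  {"slide":[0,1,69],"dr":[0,0,0],"jaw":15},
  {"slide":[0,1,69],"dr":[0,0,0],"jaw":62},
  {"slide":[0,1,69],"dr":[0,0,0],"jaw":62},
  {"slide":[0,1,30],"dr":[0,0,0],"jaw":62},
  {"slide":[0,1,0],"dr":[0,0,0],"jaw":62},
])

```text
clock: 14.65
position: [636.2, 309.8, 326.0]
ee_rot: [0.0, 1.0, 0.001, 0.001]
contact_force: [0.1, -0.2, -0.0]
gripper_width: 61.8
grasp_force: 0.0
```

```bash
python3 -c "
from h import *
amber()
s=optics.get_image('scene')[200:300,330:450];t=optics.get_image('top')[100:200,180:300]
cv2.imwrite('pics/c8.png',cv2.resize(np.hstack([s,t]),None,fx=3.3,fy=3.3,interpolation=cv2.INTER_CUBIC))"
```

```text
amber 48 [ 431.1 -161.6]
amber 48 [ 452.5 -274.3]
amber 44 [444.1 -22.9]
amber 47 [563.5 -92.5]
teal 960 [ 674.2 -120.6]
teal 3544 [867.2 -82.6]
14.7 [637.7 310.2 331.3] 62.12104304072746
```

View pics/c8.png

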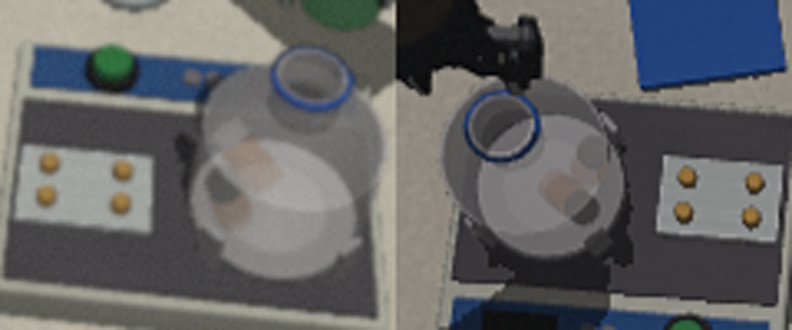

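Two vials are in the jar (pale shapes in both crops). Next is v6 at about (555,-95).

step_arm([
  {"slide":[10,-50,0],"dr":[0,0,0],"jaw":62},
  {"slide":[20,-100,0],"dr":[0,0,0],"jaw":62},
  {"slide":[30,-150,0],"dr":[0,0,0],"jaw":62},
  {"slide":[40,-195,30],"dr":[0,0,0],"jaw":62},
  {"slide":[50,-240,65],"dr":[0,0,0],"jaw":62},
  {"slide":[60,-285,100],"dr":[0,0,0],"jaw":62},
  {"slide":[70,-325,140],"dr":[0,0,0],"jaw":62},
  {"slide":[76,-350,170],"dr":[0,0,0],"jaw":62},
])

```text
clock: 15.8
position: [557.7, -41.9, 151.2]
ee_rot: [0.001, 1.0, -0.0, -0.001]
contact_force: [0.6, 0.4, 0.8]
gripper_width: 62.1
grasp_force: 0.0
```

step_arm([
  {"slide":[3,-40,30],"dr":[0,0,0],"jaw":62},
  {"slide":[3,-53,55],"dr":[0,0,0],"jaw":62},
  {"slide":[3,-53,75],"dr":[0,0,0],"jaw":62},
  {"slide":[3,-53,100],"dr":[0,0,0],"jaw":62},
  {"slide":[3,-53,114],"dr":[0,0,0],"jaw":62},
  {"slide":[3,-53,114],"dr":[0,0,0],"jaw":15},
  {"slide":[3,-53,114],"dr":[0,0,0],"jaw":15},
  {"slide":[3,-53,114],"dr":[0,0,0],"jaw":15},
])

```text
clock: 16.8
position: [557.2, -93.0, 40.2]
ee_rot: [0.0, 1.0, 0.0, 0.001]
contact_force: [-0.2, -0.0, -0.0]
gripper_width: 27.8
grasp_force: 59.1
```

step_arm([
  {"slide":[0,0,-45],"dr":[0,0,0],"jaw":15},
  {"slide":[0,0,-100],"dr":[0,0,0],"jaw":15},
  {"slide":[0,10,-155],"dr":[0,0,0],"jaw":15},
  {"slide":[-5,30,-205],"dr":[0,0,0],"jaw":15},
  {"slide":[-10,60,-245],"dr":[0,0,0],"jaw":15},
  {"slide":[-15,95,-275],"dr":[0,0,0],"jaw":15},
  {"slide":[-20,130,-285],"dr":[0,0,0],"jaw":15},
  {"slide":[-25,160,-285],"dr":[0,0,0],"jaw":15},
])

```text
clock: 17.8
position: [581.8, 68.2, 326.2]
ee_rot: [-0.0, 1.0, 0.001, 0.002]
contact_force: [0.4, -0.3, -0.2]
gripper_width: 27.7
grasp_force: 59.4
```

step_arm([
  {"slide":[-12,50,0],"dr":[0,0,0],"jaw":15},
  {"slide":[-24,100,0],"dr":[0,0,0],"jaw":15},
  {"slide":[-36,150,0],"dr":[0,0,0],"jaw":15},
  {"slide":[-48,200,0],"dr":[0,0,0],"jaw":15},
  {"slide":[-53,235,0],"dr":[0,0,0],"jaw":15},
  {"slide":[-53,242,0],"dr":[0,0,0],"jaw":15},
  {"slide":[-53,242,0],"dr":[0,0,0],"jaw":15},
  {"slide":[-53,242,0],"dr":[0,0,0],"jaw":15},
])

```text
clock: 18.8
position: [634.7, 307.6, 325.0]
ee_rot: [0.001, 1.0, 0.0, 0.0]
contact_force: [0.1, -0.1, -0.6]
gripper_width: 28.1
grasp_force: 59.4
```

```bash
python3 -c "
from h import *
amber()"
```

```text
amber 109 [401.9 384.5]
amber 48 [ 431.6 -162.2]
amber 49 [ 452.5 -273.9]
amber 45 [443.6 -23.2]
teal 960 [ 674.2 -120.6]
teal 3542 [867.2 -82.5]
18.85 [634.8 307.6 325. ] 28.057088117147167
```

step_arm([
  {"slide":[-1,2,22],"dr":[0,0,0],"jaw":15},
  {"slide":[-1,2,42],"dr":[0,0,0],"jaw":15},
  {"slide":[-1,2,60],"dr":[0,0,0],"jaw":15},
  {"slide":[-1,2,70],"dr":[0,0,0],"jaw":15},
  {"slide":[-1,2,70],"dr":[0,0,0],"jaw":62},
  {"slide":[-1,2,70],"dr":[0,0,0],"jaw":62},
  {"slide":[-1,2,35],"dr":[0,0,0],"jaw":62},
  {"slide":[-1,2,0],"dr":[0,0,0],"jaw":62},
])

```text
clock: 19.85
position: [636.0, 310.8, 326.1]
ee_rot: [0.0, 1.0, 0.0, 0.001]
contact_force: [0.7, -0.4, 0.8]
gripper_width: 62.2
grasp_force: 0.0
```

```bash
python3 -c "
from h import *
amber()"
```

```text
amber 45 [ 432.  -161.9]
amber 46 [ 453.1 -273.4]
amber 44 [443.8 -22.6]
teal 964 [ 674.  -120.7]
teal 3540 [867.2 -82.6]
19.9 [637.8 311.1 332.8] 62.019906248734934
```

step_arm([
  {"slide":[20,-45,0],"dr":[0,0,0],"jaw":62},
  {"slide":[45,-90,0],"dr":[0,0,0],"jaw":62},
  {"slide":[70,-135,0],"dr":[0,0,0],"jaw":62},
  {"slide":[95,-175,25],"dr":[0,0,0],"jaw":62},
  {"slide":[120,-215,50],"dr":[0,0,0],"jaw":62},
  {"slide":[145,-250,85],"dr":[0,0,0],"jaw":62},
  {"slide":[170,-285,120],"dr":[0,0,0],"jaw":62},
  {"slide":[190,-310,155],"dr":[0,0,0],"jaw":62},
])

```text
clock: 20.9
position: [445.2, -0.1, 169.6]
ee_rot: [0.0, 1.0, 0.001, 0.002]
contact_force: [1.1, -0.4, 0.5]
gripper_width: 62.0
grasp_force: 0.0
```

step_arm([
  {"slide":[9,-20,40],"dr":[0,0,0],"jaw":62},
  {"slide":[9,-23,65],"dr":[0,0,0],"jaw":62},
  {"slide":[9,-23,90],"dr":[0,0,0],"jaw":62},
  {"slide":[9,-23,115],"dr":[0,0,0],"jaw":62},
  {"slide":[9,-23,131],"dr":[0,0,0],"jaw":62},
  {"slide":[9,-23,131],"dr":[0,0,0],"jaw":15},
  {"slide":[9,-23,131],"dr":[0,0,0],"jaw":15},
  {"slide":[9,-23,131],"dr":[0,0,0],"jaw":15},
])

```text
clock: 21.9
position: [437.8, -21.8, 39.5]
ee_rot: [-0.0, 1.0, 0.0, 0.002]
contact_force: [-0.1, 0.4, 3.4]
gripper_width: 28.0
grasp_force: 59.0
```

step_arm([
  {"slide":[0,0,-45],"dr":[0,0,0],"jaw":15},
  {"slide":[0,0,-100],"dr":[0,0,0],"jaw":15},
  {"slide":[-5,10,-155],"dr":[0,0,0],"jaw":15},
  {"slide":[-15,25,-205],"dr":[0,0,0],"jaw":15},
  {"slide":[-35,45,-245],"dr":[0,0,0],"jaw":15},
  {"slide":[-60,70,-275],"dr":[0,0,0],"jaw":15},
  {"slide":[-85,100,-286],"dr":[0,0,0],"jaw":15},
  {"slide":[-110,130,-286],"dr":[0,0,0],"jaw":15},
])

```text
clock: 22.9
position: [547.5, 108.9, 326.2]
ee_rot: [0.0, 1.0, 0.001, 0.002]
contact_force: [-0.1, -0.6, -1.0]
gripper_width: 28.1
grasp_force: 59.2
```

step_arm([
  {"slide":[-18,45,0],"dr":[0,0,0],"jaw":15},
  {"slide":[-36,90,0],"dr":[0,0,0],"jaw":15},
  {"slide":[-55,135,0],"dr":[0,0,0],"jaw":15},
  {"slide":[-75,175,0],"dr":[0,0,0],"jaw":15},
  {"slide":[-88,200,0],"dr":[0,0,0],"jaw":15},
  {"slide":[-88,202,0],"dr":[0,0,0],"jaw":15},
  {"slide":[-88,202,0],"dr":[0,0,0],"jaw":15},
  {"slide":[-88,202,0],"dr":[0,0,0],"jaw":15},
])

```text
clock: 23.9
position: [634.5, 308.9, 325.1]
ee_rot: [0.001, 1.0, 0.0, 0.0]
contact_force: [-0.0, -0.0, -0.3]
gripper_width: 27.8
grasp_force: 59.2
```

```bash
python3 -c "
from h import *
amber()"
```

```text
amber 107 [401.7 386. ]
amber 46 [ 431.3 -162.1]
amber 47 [ 452.7 -274.1]
teal 962 [ 674.  -120.6]
teal 3534 [867.2 -82.6]
23.95 [634.5 308.9 325.1] 27.953217253480332
```

step_arm([
  {"slide":[-1,1,22],"dr":[0,0,0],"jaw":15},
  {"slide":[-1,1,42],"dr":[0,0,0],"jaw":15},
  {"slide":[-1,1,60],"dr":[0,0,0],"jaw":15},
  {"slide":[-1,1,70],"dr":[0,0,0],"jaw":15},
  {"slide":[-1,1,70],"dr":[0,0,0],"jaw":62},
  {"slide":[-1,1,70],"dr":[0,0,0],"jaw":62},
  {"slide":[-1,1,35],"dr":[0,0,0],"jaw":62},
  {"slide":[-1,1,0],"dr":[0,0,0],"jaw":62},
])

```text
clock: 24.95
position: [636.0, 310.8, 326.2]
ee_rot: [0.0, 1.0, 0.0, 0.001]
contact_force: [0.3, 0.6, -0.4]
gripper_width: 61.8
grasp_force: 0.0
```

```bash
python3 -c "
from h import *
amber()"
```

```text
amber 48 [ 430.5 -161.9]
amber 45 [ 452.8 -273.5]
teal 965 [ 674.  -120.7]
teal 3533 [867.2 -82.5]
25.0 [637.8 311.2 332.9] 62.144736151810086
```

step_arm([
  {"slide":[20,-52,0],"dr":[0,0,0],"jaw":62},
  {"slide":[40,-104,0],"dr":[0,0,0],"jaw":62},
  {"slide":[60,-156,0],"dr":[0,0,0],"jaw":62},
  {"slide":[80,-208,10],"dr":[0,0,0],"jaw":62},
  {"slide":[100,-260,25],"dr":[0,0,0],"jaw":62},
  {"slide":[125,-310,45],"dr":[0,0,0],"jaw":62},
  {"slide":[150,-355,70],"dr":[0,0,0],"jaw":62},
  {"slide":[175,-395,100],"dr":[0,0,0],"jaw":62},
])

```text
clock: 26.0
position: [460.5, -85.5, 225.2]
ee_rot: [0.0, 1.0, 0.0, 0.002]
contact_force: [0.4, -0.6, 0.1]
gripper_width: 62.0
grasp_force: 0.0
```

step_arm([
  {"slide":[22,-45,30],"dr":[0,0,0],"jaw":62},
  {"slide":[37,-77,75],"dr":[0,0,0],"jaw":62},
  {"slide":[37,-77,120],"dr":[0,0,0],"jaw":62},
  {"slide":[37,-77,160],"dr":[0,0,0],"jaw":62},
  {"slide":[37,-77,187],"dr":[0,0,0],"jaw":62},
  {"slide":[37,-77,187],"dr":[0,0,0],"jaw":15},
  {"slide":[37,-77,187],"dr":[0,0,0],"jaw":15},
  {"slide":[37,-77,187],"dr":[0,0,0],"jaw":15},
])

```text
clock: 27.0
position: [424.8, -161.1, 38.7]
ee_rot: [0.0, 1.0, -0.0, 0.002]
contact_force: [0.5, 0.4, 0.3]
gripper_width: 28.3
grasp_force: 59.2
```

step_arm([
  {"slide":[0,0,-45],"dr":[0,0,0],"jaw":15},
  {"slide":[0,5,-100],"dr":[0,0,0],"jaw":15},
  {"slide":[-5,25,-150],"dr":[0,0,0],"jaw":15},
  {"slide":[-15,60,-195],"dr":[0,0,0],"jaw":15},
  {"slide":[-30,100,-235],"dr":[0,0,0],"jaw":15},
  {"slide":[-50,145,-265],"dr":[0,0,0],"jaw":15},
  {"slide":[-70,190,-286],"dr":[0,0,0],"jaw":15},
  {"slide":[-95,235,-286],"dr":[0,0,0],"jaw":15},
])

```text
clock: 28.0
position: [519.5, 75.6, 327.0]
ee_rot: [-0.0, 1.0, 0.001, 0.003]
contact_force: [0.7, -0.5, -1.6]
gripper_width: 28.0
grasp_force: 59.4
```

step_arm([
  {"slide":[-25,50,0],"dr":[0,0,0],"jaw":15},
  {"slide":[-50,100,0],"dr":[0,0,0],"jaw":15},
  {"slide":[-75,150,0],"dr":[0,0,0],"jaw":15},
  {"slide":[-98,195,0],"dr":[0,0,0],"jaw":15},
  {"slide":[-116,230,0],"dr":[0,0,0],"jaw":15},
  {"slide":[-116,236,0],"dr":[0,0,0],"jaw":15},
  {"slide":[-116,236,0],"dr":[0,0,0],"jaw":15},
  {"slide":[-116,236,0],"dr":[0,0,0],"jaw":15},
])

```text
clock: 29.0
position: [634.4, 308.7, 324.5]
ee_rot: [0.001, 1.0, 0.0, 0.001]
contact_force: [0.9, -0.9, -0.9]
gripper_width: 28.3
grasp_force: 59.4
```

```bash
python3 -c "
from h import *
amber()"
```

```text
amber 107 [401.5 384.4]
amber 46 [ 452.5 -273.9]
teal 960 [ 674.2 -120.7]
teal 3545 [867.2 -82.7]
29.05 [634.5 308.7 324.5] 28.390628079125374
```

step_arm([
  {"slide":[-1,1,22],"dr":[0,0,0],"jaw":15},
  {"slide":[-1,1,42],"dr":[0,0,0],"jaw":15},
  {"slide":[-1,1,60],"dr":[0,0,0],"jaw":15},
  {"slide":[-1,1,70],"dr":[0,0,0],"jaw":15},
  {"slide":[-1,1,70],"dr":[0,0,0],"jaw":62},
  {"slide":[-1,1,70],"dr":[0,0,0],"jaw":62},
  {"slide":[-1,1,35],"dr":[0,0,0],"jaw":62},
  {"slide":[-1,1,0],"dr":[0,0,0],"jaw":62},
])

```text
clock: 30.05
position: [635.9, 310.8, 325.1]
ee_rot: [0.0, 1.0, 0.0, 0.001]
contact_force: [0.1, 0.4, 0.0]
gripper_width: 61.9
grasp_force: 0.0
```

```bash
python3 -c "
from h import *
amber()"
```

```text
amber 48 [ 452.1 -274.3]
teal 961 [ 674.1 -120.6]
teal 3533 [867.3 -82.7]
30.1 [637.8 311.2 331.8] 62.00318425714841
```

step_arm([
  {"slide":[20,-55,0],"dr":[0,0,0],"jaw":62},
  {"slide":[40,-110,0],"dr":[0,0,0],"jaw":62},
  {"slide":[60,-165,0],"dr":[0,0,0],"jaw":62},
  {"slide":[80,-220,0],"dr":[0,0,0],"jaw":62},
  {"slide":[100,-275,10],"dr":[0,0,0],"jaw":62},
  {"slide":[120,-330,20],"dr":[0,0,0],"jaw":62},
  {"slide":[145,-385,30],"dr":[0,0,0],"jaw":62},
  {"slide":[165,-440,40],"dr":[0,0,0],"jaw":62},
])

```text
clock: 31.1
position: [469.9, -130.7, 284.4]
ee_rot: [-0.0, 1.0, -0.0, 0.002]
contact_force: [0.7, -0.3, 0.6]
gripper_width: 61.8
grasp_force: 0.0
```

step_arm([
  {"slide":[8,-45,35],"dr":[0,0,0],"jaw":62},
  {"slide":[16,-90,70],"dr":[0,0,0],"jaw":62},
  {"slide":[25,-130,105],"dr":[0,0,0],"jaw":62},
  {"slide":[25,-143,145],"dr":[0,0,0],"jaw":62},
  {"slide":[25,-143,180],"dr":[0,0,0],"jaw":62},
  {"slide":[25,-143,215],"dr":[0,0,0],"jaw":62},
  {"slide":[25,-143,246],"dr":[0,0,0],"jaw":62},
  {"slide":[25,-143,246],"dr":[0,0,0],"jaw":62},
])

```text
clock: 32.1
position: [444.7, -271.9, 36.0]
ee_rot: [0.0, 1.0, 0.0, -0.002]
contact_force: [0.4, -0.4, 1.3]
gripper_width: 62.1
grasp_force: 0.0
```

step_arm([
  {"slide":[0,0,0],"dr":[0,0,0],"jaw":15},
  {"slide":[0,0,0],"dr":[0,0,0],"jaw":15},
  {"slide":[0,0,0],"dr":[0,0,0],"jaw":15},
  {"slide":[0,0,-45],"dr":[0,0,0],"jaw":15},
  {"slide":[0,0,-100],"dr":[0,0,0],"jaw":15},
  {"slide":[0,20,-150],"dr":[0,0,0],"jaw":15},
  {"slide":[0,50,-200],"dr":[0,0,0],"jaw":15},
  {"slide":[-10,90,-245],"dr":[0,0,0],"jaw":15},
])

```text
clock: 33.1
position: [454.8, -181.4, 284.6]
ee_rot: [0.001, 1.0, 0.0, 0.001]
contact_force: [0.8, -0.2, -0.3]
gripper_width: 28.4
grasp_force: 59.0
```

step_arm([
  {"slide":[-10,50,-20],"dr":[0,0,0],"jaw":15},
  {"slide":[-25,105,-40],"dr":[0,0,0],"jaw":15},
  {"slide":[-45,160,-40],"dr":[0,0,0],"jaw":15},
  {"slide":[-65,215,-40],"dr":[0,0,0],"jaw":15},
  {"slide":[-85,265,-40],"dr":[0,0,0],"jaw":15},
  {"slide":[-105,315,-40],"dr":[0,0,0],"jaw":15},
  {"slide":[-125,360,-40],"dr":[0,0,0],"jaw":15},
  {"slide":[-140,390,-40],"dr":[0,0,0],"jaw":15},
])

```text
clock: 34.1
position: [595.7, 210.0, 321.9]
ee_rot: [-0.001, 1.0, 0.0, -0.0]
contact_force: [-0.6, 0.4, -0.4]
gripper_width: 28.7
grasp_force: 59.0
```

step_arm([
  {"slide":[-20,45,-2],"dr":[0,0,0],"jaw":15},
  {"slide":[-35,80,-2],"dr":[0,0,0],"jaw":15},
  {"slide":[-40,99,-2],"dr":[0,0,0],"jaw":15},
  {"slide":[-40,101,-2],"dr":[0,0,0],"jaw":15},
  {"slide":[-40,101,-2],"dr":[0,0,0],"jaw":15},
  {"slide":[-40,101,-2],"dr":[0,0,0],"jaw":15},
  {"slide":[-40,101,-2],"dr":[0,0,0],"jaw":15},
  {"slide":[-40,101,-2],"dr":[0,0,0],"jaw":15},
])

```text
clock: 35.1
position: [635.7, 308.4, 324.6]
ee_rot: [0.0, 1.0, 0.0, 0.0]
contact_force: [-0.8, 0.0, -0.4]
gripper_width: 28.4
grasp_force: 59.0
```

```bash
python3 -c "
from h import *
amber()"
```

```text
amber 103 [402.  382.5]
teal 961 [ 674.  -120.7]
teal 3537 [867.2 -82.6]
35.15 [635.7 308.5 324.5] 28.689301410667223
```

step_arm([
  {"slide":[0,1,22],"dr":[0,0,0],"jaw":15},
  {"slide":[0,1,42],"dr":[0,0,0],"jaw":15},
  {"slide":[0,1,60],"dr":[0,0,0],"jaw":15},
  {"slide":[0,1,70],"dr":[0,0,0],"jaw":15},
  {"slide":[0,1,70],"dr":[0,0,0],"jaw":62},
  {"slide":[0,1,70],"dr":[0,0,0],"jaw":62},
  {"slide":[0,1,35],"dr":[0,0,0],"jaw":62},
  {"slide":[0,1,0],"dr":[0,0,0],"jaw":62},
])

```text
clock: 36.15
position: [635.9, 309.8, 326.0]
ee_rot: [0.0, 1.0, 0.0, 0.001]
contact_force: [1.4, 0.4, -0.5]
gripper_width: 61.7
grasp_force: 0.0
```

step_arm([
  {"slide":[0,-55,0],"dr":[0,0,0],"jaw":62},
  {"slide":[0,-110,0],"dr":[0,0,0],"jaw":62},
  {"slide":[0,-165,0],"dr":[0,0,0],"jaw":62},
  {"slide":[0,-220,0],"dr":[0,0,0],"jaw":62},
  {"slide":[0,-275,0],"dr":[0,0,0],"jaw":62},
  {"slide":[0,-300,0],"dr":[0,0,0],"jaw":62},
  {"slide":[0,-300,0],"dr":[0,0,0],"jaw":62},
  {"slide":[0,-300,0],"dr":[0,0,0],"jaw":62},
])

```text
clock: 37.15
position: [635.8, 10.3, 324.9]
ee_rot: [0.0, 1.0, 0.0, 0.001]
contact_force: [0.1, -0.0, -0.4]
gripper_width: 62.3
grasp_force: 0.0
```

```bash
python3 -c "
from h import *
amber()
s=optics.get_image('scene')[170:310,130:450];t=optics.get_image('top')[100:260,180:440]
a=cv2.resize(s,(784,343),interpolation=cv2.INTER_CUBIC); cv2.imwrite('pics/c9.png',a)
b=cv2.resize(s[30:140,200:320],(480,440),interpolation=cv2.INTER_CUBIC); cv2.imwrite('pics/c10.png',np.hstack([b,cv2.resize(t[:110,:80],(320,440),interpolation=cv2.INTER_CUBIC)]))"
```

```text
teal 964 [ 674.  -120.7]
teal 3537 [867.2 -82.6]
37.2 [635.8  10.8 324.6] 61.95677776876118
```

View pics/c9.png

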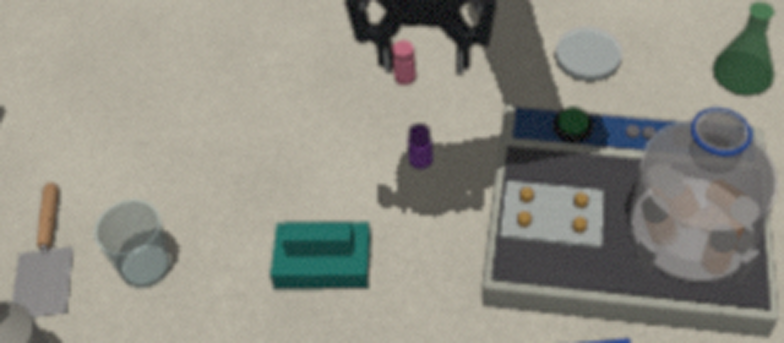

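View pics/c10.png

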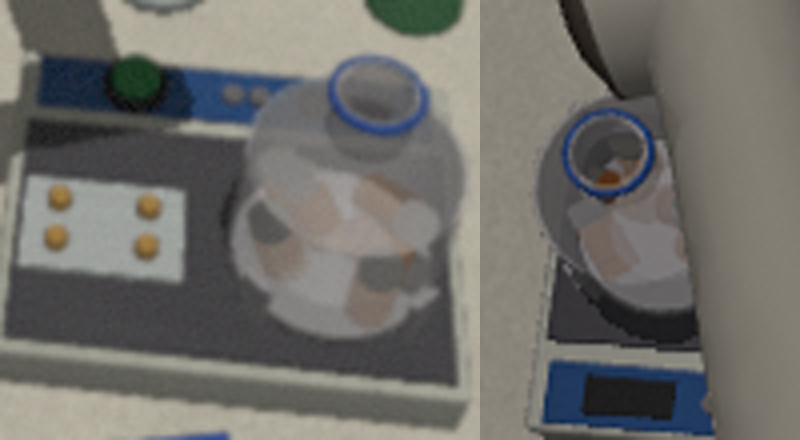

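All six vials are in the jar and nothing amber is left on the bench. The counterweight hasn't moved. I'll fit silhouettes of the counterweight and studs in both initial pictures.

```bash
cat > fit.py <<'E'
from h import *
from scipy.optimize import minimize
F=8
def hullmask(n,P,roi):
    x,y,w,h=roi; q=np.array([proj(n,p) for p in P]); q=((q-[x,y]+.5)*F-.5)
    m=np.zeros((h*F,w*F),np.uint8); cv2.fillConvexPoly(m,cv2.convexHull(np.round(q*16).astype(np.int32)),1,shift=4); return m
def model(kind,n,p,roi,z0):
    c,s=np.cos(p[2]),np.sin(p[2])
    W=lambda a,b,z:[p[0]+c*a-s*b,p[1]+s*a+c*b,z0+z]
    if kind=="cw": parts=[[W(a*36,b*56,z) for a in(-1,1) for b in(-1,1) for z in(0,34)],[W(a*13,b*40,z) for a in(-1,1) for b in(-1,1) for z in(34,74)]]
    else: parts=[[W(a*17+r*np.cos(t),b*32+r*np.sin(t),z) for t in np.arange(0,6.28,.4) for r,z in((9,0),(9,10),(7,12))] for a in(-1,1) for b in(-1,1)]
    m=0
    for P in parts: m=m|hullmask(n,P,roi)
    return cv2.resize(m.astype(np.float32),roi[2:],interpolation=cv2.INTER_AREA)
def fit(kind,n,im,p0,z0,lo,hi):
    u=proj(n,[p0[0],p0[1],z0+20]).astype(int); roi=(u[0]-35,u[1]-32,70,64); x,y,w,h=roi
    m=(cv2.inRange(cv2.cvtColor(im,cv2.COLOR_BGR2HSV),lo,hi)[y:y+h,x:x+w]>0).astype(np.float32)
    f=lambda p:np.sum((cv2.GaussianBlur(model(kind,n,p,roi,z0),(0,0),1)-cv2.GaussianBlur(m,(0,0),1))**2)
    r=minimize(f,p0,method="Nelder-Mead",options=dict(initial_simplex=[p0,np.add(p0,[4,0,0]),np.add(p0,[0,4,0]),np.add(p0,[0,0,.06])],xatol=.02,fatol=.01))
    print(kind,n,r.x.round(3),round(r.fun,2),m.sum()); return r.x
TE=((78,100,30),(98,255,255)); OR=((8,90,90),(30,255,255))
E
python3 - <<'E'
from fit import *
for n in("scene","top"):
    im=cv2.imread(f"pics/{n}0.png")
    fit("cw",n,im,[664,-121,.05],0,*TE); fit("studs",n,im,[622,148,-.07],64,*OR)
E
```

```text
cw scene [ 6.63917e+02 -1.23065e+02  4.70000e-02] 48.67 981.0Traceback (most recent call last):
  File "<stdin>", line 4, in <module>
  File "fit.py", line 19, in fit
    r=minimize(f,p0,method="Nelder-Mead",options=dict(initial_simplex=[p0,np.add(p0,[4,0,0]),np.add(p0,[0,4,0]),np.add(p0,[0,0,.06])],xatol=.02,fatol=.01))
    res = _minimize_neldermead(fun, x0, args, callback, bounds=bounds,
                               **options)
    fxr = func(xr)
    fx = function(np.copy(x), *(wrapper_args + args))
  File "fit.py", line 18, in <lambda>
    f=lambda p:np.sum((cv2.GaussianBlur(model(kind,n,p,roi,z0),(0,0),1)-cv2.GaussianBlur(m,(0,0),1))**2)
                                        ~~~~~^^^^^^^^^^^^^^^^^
  File "fit.py", line 13, in model
    for P in parts: m=m|hullmask(n,P,roi)
                        ~~~~~~~~^^^^^^^^^
  File "fit.py", line 5, in hullmask
    x,y,w,h=roi; q=np.array([proj(n,p) for p in P]); q=((q-[x,y]+.5)*F-.5)
                             ~~~~^^^^^
  File "h.py", line 10, in proj
    K,V=cam(n); q=V[:3,:3]@p+V[:3,3]; w=K@[q[0],-q[1],-q[2]]; return w[:2]/w[2]
        ~~~^^^
  File "h.py", line 4, in cam
    i=optics.camera_info(n); return np.array(i["camera_matrix"]),np.array(i["view"])
ValueError: time passes only in moves, steps and waits
```

```bash
python3 - <<'E'
s=open('h.py').read().replace("def cam(n):","import functools\n@functools.lru_cache\ndef cam(n):",1); open('h.py','w').write(s)
E
python3 - <<'E'
from fit import *
for n in("scene","top"):
    im=cv2.imread(f"pics/{n}0.png")
    a=fit("cw",n,im,[664,-121,.05],0,*TE); fit("studs",n,im,[622,148,-.07],64,*OR)
E
```

```text
cw scene [ 6.63917e+02 -1.23065e+02  4.70000e-02] 48.67 981.0
studs scene [ 6.22690e+02  1.48752e+02 -7.10000e-02] 18.81 85.0
cw top [ 6.62119e+02 -1.23348e+02  5.10000e-02] 7.18 799.0
studs top [ 6.22276e+02  1.48214e+02 -8.40000e-02] 11.8 70.0
```

```bash
python3 -c "
from h import *
s=arm.read_state();print(s['joints'].round(3),s['position'],s['ee_rot'])"
```

```text
[ 0.271  0.36   0.2   -0.    -1.41  -1.841] [635.76116956  11.00774696 324.35296388] [-5.59932941e-04  9.99999824e-01  8.04664693e-05  1.76828697e-04]
```

step_arm([
  {"slide":[-5,-25,20],"dr":[0,0,1.3],"jaw":62},
  {"slide":[-10,-50,40],"dr":[0,0,2.6],"jaw":62},
  {"slide":[-15,-75,60],"dr":[0,0,3.9],"jaw":62},
  {"slide":[-20,-100,80],"dr":[0,0,5.2],"jaw":62},
  {"slide":[-25,-125,100],"dr":[0,0,6.5],"jaw":62},
  {"slide":[-27,-133,120],"dr":[0,0,7.8],"jaw":62},
  {"slide":[-27,-133,140],"dr":[0,0,9.1],"jaw":62},
  {"slide":[-27,-133,160],"dr":[0,0,10.4],"jaw":62},
])

```text
clock: 38.3
position: [662.9, -122.4, 163.4]
ee_rot: [0.666, 0.746, -0.0, 0.0]
contact_force: [-0.4, 1.4, -0.1]
gripper_width: 62.0
grasp_force: 0.0
```

```bash
cat >> h.py <<'E'
from scipy.spatial.transform import Rotation as R
def go(x,y,z,ang):
    s=arm.read_state(); p=s["position"]; M=R.from_quat(s["ee_rot"]); cur=np.arctan2(*M.as_matrix()[[1,0],1])
    d=M.inv().apply(np.array([x,y,z])-p); t=(ang-cur+np.pi/2)%np.pi-np.pi/2
    print("at",p.round(1),"F",s["contact_force"].round(1),"w",round(s["gripper_width"],1),"joints",s["joints"].round(2),"tooly ang",cur.round(4),"tilt",M.as_matrix()[:2,2].round(4)); print("slide",d.round(1),"dr z units",round(-np.degrees(t)/8,3))
E
python3 -c "
from h import *
go(663,-123,40,.049)"
```

```text
at [ 662.9 -122.4  163.4] F [-0.4  1.4 -0.1] w 62.0 joints [ 0.06  0.52  0.05  0.   -1.1  -3.09] tooly ang 0.1134 tilt [-0. -0.]
slide [ -0.6  -0.  123.4] dr z units 0.461
```

Joint 6 is near its range limit, so I'll make the half-turn the other way.

step_arm([
  {"slide":[0,0,0],"dr":[0,0,-1.3],"jaw":62},
  {"slide":[0,0,0],"dr":[0,0,-2.6],"jaw":62},
  {"slide":[0,0,0],"dr":[0,0,-3.9],"jaw":62},
  {"slide":[0,0,0],"dr":[0,0,-5.2],"jaw":62},
  {"slide":[0,0,0],"dr":[0,0,-6.5],"jaw":62},
  {"slide":[0,0,0],"dr":[0,0,-7.8],"jaw":62},
  {"slide":[0,0,0],"dr":[0,0,-9.1],"jaw":62},
  {"slide":[0,0,0],"dr":[0,0,-10.4],"jaw":62},
])

```text
clock: 39.3
position: [662.9, -122.1, 164.1]
ee_rot: [-0.004, 1.0, -0.0, -0.0]
contact_force: [0.4, -0.2, 1.0]
gripper_width: 62.0
grasp_force: 0.0
```

step_arm([
  {"slide":[0,0,0],"dr":[0,0,-1.3],"jaw":62},
  {"slide":[0,0,0],"dr":[0,0,-2.6],"jaw":62},
  {"slide":[0,0,0],"dr":[0,0,-3.9],"jaw":62},
  {"slide":[0,0,0],"dr":[0,0,-5.2],"jaw":62},
  {"slide":[0,0,0],"dr":[0,0,-6.5],"jaw":62},
  {"slide":[0,0,0],"dr":[0,0,-7.8],"jaw":62},
  {"slide":[0,0,0],"dr":[0,0,-9.1],"jaw":62},
  {"slide":[0,0,0],"dr":[0,0,-10.4],"jaw":62},
])

```text
clock: 40.3
position: [663.0, -122.0, 164.1]
ee_rot: [-0.667, 0.745, -0.0, -0.0]
contact_force: [-0.0, -0.0, 0.0]
gripper_width: 62.0
grasp_force: 0.0
```

```bash
python3 -c "
from h import *
go(663,-123,41,.049);amber();go(663,-123,41,.049)"
```

```text
at [ 663.  -122.   164.1] F [-0. -0.  0.] w 62.0 joints [ 0.06  0.52  0.05  0.   -1.1  -0.17] tooly ang 3.0301 tilt [-0.0001 -0.0001]
slide [  0.9  -0.2 123.1] dr z units -1.15
teal 970 [ 673.7 -120.4]
teal 3540 [867.3 -82.5]
40.35 [ 662.9 -122.1  164.1] 62.06315714460511
at [ 662.9 -122.1  164.1] F [-0.1  0.4  0.3] w 62.1 joints [ 0.06  0.52  0.05  0.   -1.1  -0.17] tooly ang 3.0338 tilt [-0.     -0.0001]
slide [  0.9  -0.2 123.1] dr z units -1.123
```

step_arm([
  {"slide":[0.9,0,35],"dr":[0,0,-1.13],"jaw":62},
  {"slide":[0.9,0,70],"dr":[0,0,-1.13],"jaw":62},
  {"slide":[0.9,0,100],"dr":[0,0,-1.13],"jaw":62},
  {"slide":[0.9,0,122],"dr":[0,0,-1.13],"jaw":62},
  {"slide":[0.9,0,122],"dr":[0,0,-1.13],"jaw":62},
  {"slide":[0.9,0,122],"dr":[0,0,-1.13],"jaw":10},
  {"slide":[0.9,0,122],"dr":[0,0,-1.13],"jaw":10},
  {"slide":[0.9,0,122],"dr":[0,0,-1.13],"jaw":10},
])

```text
clock: 41.35
position: [663.4, -123.9, 43.9]
ee_rot: [0.721, -0.693, 0.001, -0.001]
contact_force: [0.6, 1.7, 3.6]
gripper_width: 24.9
grasp_force: 61.3
```

```bash
python3 -c "
from h import *
go(663,-123,41,.049)"
```

```text
at [ 663.4 -123.9   43.9] F [0.6 1.7 3.6] w 24.9 joints [ 0.05  0.63 -0.07  0.   -0.86 -0.02] tooly ang -3.1027 tilt [ 0.0027 -0.0001]
slide [-0.9  0.4  2.9] dr z units -0.072
```

step_arm([
  {"slide":[0,0,-15],"dr":[0,0,0],"jaw":10},
  {"slide":[0,0,-40],"dr":[0,0,0],"jaw":10},
  {"slide":[0,0,-80],"dr":[0,0,0.2],"jaw":10},
  {"slide":[0,0,-120],"dr":[0,0,0.4],"jaw":10},
  {"slide":[0,0,-140],"dr":[0,0,0.6],"jaw":10},
  {"slide":[0,0,-140],"dr":[0,0,0.82],"jaw":10},
  {"slide":[0,0,-140],"dr":[0,0,0.82],"jaw":10},
  {"slide":[0,0,-140],"dr":[0,0,0.82],"jaw":10},
])

```text
clock: 42.35
position: [661.4, -124.0, 180.0]
ee_rot: [-0.68, 0.733, 0.001, -0.001]
contact_force: [0.1, -0.1, -6.0]
gripper_width: 25.0
grasp_force: 60.3
```

```bash
python3 -c "
from h import *
go(622.5,148.5,150,-.075)"
```

```text
at [ 661.4 -124.   180. ] F [ 0.1 -0.1 -6. ] w 25.0 joints [ 0.05  0.5   0.07 -0.   -1.14 -0.13] tooly ang 3.0656 tilt [-0.004   0.0004]
slide [-268.7   59.3   30.3] dr z units -0.007
```

step_arm([
  {"slide":[-40,9,0],"dr":[0,0,0],"jaw":10},
  {"slide":[-90,20,0],"dr":[0,0,0],"jaw":10},
  {"slide":[-140,31,0],"dr":[0,0,0],"jaw":10},
  {"slide":[-190,42,0],"dr":[0,0,0],"jaw":10},
  {"slide":[-240,53,0],"dr":[0,0,0],"jaw":10},
  {"slide":[-268.5,59.5,10],"dr":[0,0,0],"jaw":10},
  {"slide":[-268.5,59.5,30],"dr":[0,0,0],"jaw":10},
  {"slide":[-268.5,59.5,42],"dr":[0,0,0],"jaw":10},
])

```text
clock: 43.35
position: [622.3, 148.3, 138.0]
ee_rot: [-0.68, 0.733, 0.001, -0.002]
contact_force: [-0.3, 0.0, -6.5]
gripper_width: 25.1
grasp_force: 60.1
```

```bash
python3 -c "
from fit import *
for n in('scene','top'):
    im=optics.get_image(n); cv2.imwrite(f'pics/seat_{n}.png',im)
s=arm.read_state(); z0=s['position'][2]-42; print(z0)
for n in('scene','top'): fit('cw',n,cv2.imread(f'pics/seat_{n}.png'),[622,148,-.075],z0,*TE)
go(622.5,148.5,130,-.075)
a=cv2.imread('pics/seat_scene.png')[200:310,320:440];b=cv2.imread('pics/seat_top.png')[100:210,230:330]
cv2.imwrite('pics/c11.png',cv2.resize(np.hstack([a,b]),None,fx=3.6,fy=3.6,interpolation=cv2.INTER_CUBIC))"
```

```text
95.61671913393732
cw scene [ 6.25543e+02  1.49580e+02 -6.90000e-02] 156.5 1019.0
cw top [6.15981e+02 1.47182e+02 4.00000e-03] 321.21 599.0
at [622.2 147.3 137.6] F [-0.1 -0.  -6.5] w 25.1 joints [ 0.48  0.49 -0.08 -0.   -1.01 -0.56] tooly ang 3.0651 tilt [-0.0049 -0.0021]
slide [-1.2 -0.3  7.6] dr z units -0.01
```

View pics/c11.png

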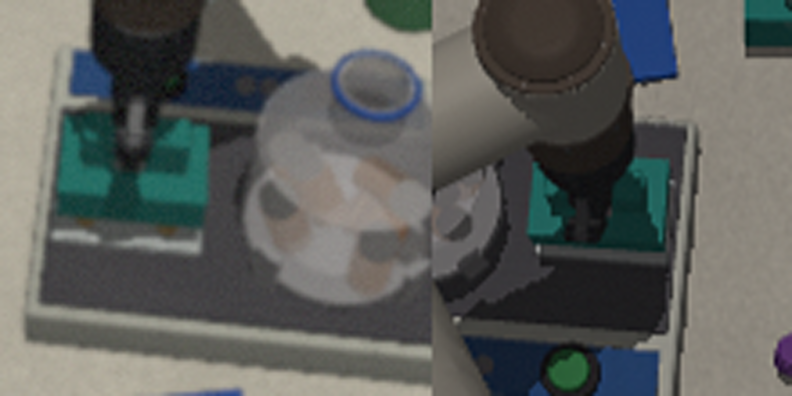

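The counterweight is held right above the stud plate. The silhouette in y agrees with the studs to about 1 mm. Descending slowly with a force check.

step_arm([
  {"slide":[0,0,5],"dr":[0,0,0],"jaw":10},
  {"slide":[0,0,10],"dr":[0,0,0],"jaw":10},
  {"slide":[0,0,13],"dr":[0,0,0],"jaw":10},
  {"slide":[0,0,16],"dr":[0,0,0],"jaw":10},
  {"slide":[0,0,18],"dr":[0,0,0],"jaw":10},
  {"slide":[0,0,20],"dr":[0,0,0],"jaw":10},
  {"slide":[0,0,21],"dr":[0,0,0],"jaw":10},
  {"slide":[0,0,22],"dr":[0,0,0],"jaw":10},
])

```text
clock: 44.45
position: [623.5, 148.2, 118.2]
ee_rot: [-0.68, 0.733, -0.0, 0.0]
contact_force: [-0.4, 0.2, -4.4]
gripper_width: 25.0
grasp_force: 60.3
```

```bash
python3 -c "
from h import *
go(622.5,147.6,106,-.075);print(arm.read_state()['wrist_torque'])"
```

```text
at [623.5 148.2 118.2] F [-0.4  0.2 -4.4] w 25.0 joints [ 0.49  0.5  -0.1   0.   -0.97 -0.56] tooly ang 3.0658 tilt [ 0.0001 -0.    ]
slide [ 0.7  1.  12.2] dr z units -0.006
[ 0.00227135  0.13275286 -0.03557578]
```

step_arm([
  {"slide":[0,0,0.5],"dr":[0,0,0],"jaw":10},
  {"slide":[0,0,1],"dr":[0,0,0],"jaw":10},
  {"slide":[0,0,1.5],"dr":[0,0,0],"jaw":10},
  {"slide":[0,0,2],"dr":[0,0,0],"jaw":10},
  {"slide":[0,0,2.5],"dr":[0,0,0],"jaw":10},
  {"slide":[0,0,3],"dr":[0,0,0],"jaw":10},
  {"slide":[0,0,3],"dr":[0,0,0],"jaw":10},
  {"slide":[0,0,3],"dr":[0,0,0],"jaw":10},
])

```text
clock: 45.45
position: [623.5, 148.3, 117.0]
ee_rot: [-0.68, 0.733, -0.0, 0.0]
contact_force: [-4.6, 0.5, 6.9]
gripper_width: 24.9
grasp_force: 61.9
```

```bash
python3 -c "
from h import *
go(622.5,147.6,106,-.075);print(arm.read_state()['wrist_torque'])"
```

```text
at [623.5 148.3 117. ] F [-4.6  0.5  6.9] w 24.9 joints [ 0.49  0.51 -0.1   0.   -0.96 -0.56] tooly ang 3.0663 tilt [ 0.0008 -0.    ]
slide [ 0.8  0.9 11. ] dr z units -0.002
[ 0.08495936  1.80369117 -0.07993403]
```

The studs push the counterweight towards -x, so I'll shift about 1.2 mm that way (tool +y) and keep pressing lightly.

step_arm([
  {"slide":[0,0.6,0],"dr":[0,0,0],"jaw":10},
  {"slide":[0,1.2,0],"dr":[0,0,0],"jaw":10},
  {"slide":[0,1.2,0.5],"dr":[0,0,0],"jaw":10},
  {"slide":[0,1.2,1],"dr":[0,0,0],"jaw":10},
  {"slide":[0,1.2,1.5],"dr":[0,0,0],"jaw":10},
  {"slide":[0,1.2,2],"dr":[0,0,0],"jaw":10},
  {"slide":[0,1.2,2],"dr":[0,0,0],"jaw":10},
  {"slide":[0,1.2,2],"dr":[0,0,0],"jaw":10},
])

```text
clock: 46.45
position: [622.1, 148.2, 113.0]
ee_rot: [-0.68, 0.733, 0.0, -0.0]
contact_force: [-0.1, -0.0, -6.0]
gripper_width: 25.2
grasp_force: 60.2
```

```bash
python3 -c "
from h import *
go(622.5,147.6,106,-.075);print(arm.read_state()['wrist_torque'])"
```

```text
at [622.1 148.2 113. ] F [-0.1 -0.  -6. ] w 25.2 joints [ 0.49  0.51 -0.11 -0.   -0.96 -0.56] tooly ang 3.0656 tilt [-0.0004 -0.0001]
slide [ 0.6 -0.4  7. ] dr z units -0.007
[-0.03754827  0.30280371  0.02323316]
```

It slid in: no side force, z at 113. Going on down.

step_arm([
  {"slide":[0,0,1],"dr":[0,0,0],"jaw":10},
  {"slide":[0,0,2],"dr":[0,0,0],"jaw":10},
  {"slide":[0,0,3],"dr":[0,0,0],"jaw":10},
  {"slide":[0,0,4],"dr":[0,0,0],"jaw":10},
  {"slide":[0,0,5],"dr":[0,0,0],"jaw":10},
  {"slide":[0,0,6],"dr":[0,0,0],"jaw":10},
  {"slide":[0,0,7],"dr":[0,0,0],"jaw":10},
  {"slide":[0,0,7],"dr":[0,0,0],"jaw":10},
])

```text
clock: 47.45
position: [622.2, 148.3, 108.0]
ee_rot: [-0.68, 0.733, -0.0, 0.0]
contact_force: [-5.4, -0.5, 3.6]
gripper_width: 25.2
grasp_force: 61.4
```

```bash
python3 -c "
from h import *
go(622.5,147.6,106,-.075);print(arm.read_state()['wrist_torque'])"
```

```text
at [622.2 148.3 108. ] F [-5.4 -0.5  3.6] w 25.2 joints [ 0.49  0.51 -0.11  0.   -0.94 -0.56] tooly ang 3.0662 tilt [ 0.0004 -0.0002]
slide [ 0.6 -0.4  2. ] dr z units -0.003
[ 0.01773425  1.79471787 -0.13743745]
```

step_arm([
  {"slide":[0,0.4,1],"dr":[0,0,0],"jaw":10},
  {"slide":[0,0.8,2],"dr":[0,0,0],"jaw":10},
  {"slide":[0,0.8,3],"dr":[0,0,0],"jaw":10},
  {"slide":[0,0.8,3.5],"dr":[0,0,0],"jaw":10},
  {"slide":[0,0.8,4],"dr":[0,0,0],"jaw":10},
  {"slide":[0,0.8,4],"dr":[0,0,0],"jaw":10},
  {"slide":[0,0.8,4],"dr":[0,0,0],"jaw":10},
  {"slide":[0,0.8,4],"dr":[0,0,0],"jaw":10},
])

```text
clock: 48.45
position: [622.1, 148.2, 107.9]
ee_rot: [-0.68, 0.733, -0.001, 0.001]
contact_force: [-11.2, -0.9, 18.4]
gripper_width: 25.0
grasp_force: 63.2
```

```bash
python3 -c "
from h import *
go(622.5,147.6,106,-.075);print(arm.read_state()['wrist_torque'])"
```

```text
at [622.1 148.2 107.9] F [-11.2  -0.9  18.4] w 25.0 joints [ 0.49  0.51 -0.12  0.   -0.94 -0.56] tooly ang 3.0669 tilt [ 0.0034 -0.0002]
slide [ 0.6 -0.4  1.9] dr z units 0.002
[-0.09201049  3.35468003 -0.15428276]
```

It rests rigidly at the expected height (107.9 = 64 + 43.9), so it is home. Releasing and lifting to check.

step_arm([
  {"slide":[0,0,-4],"dr":[0,0,0],"jaw":10},
  {"slide":[0,0,-4],"dr":[0,0,0],"jaw":62},
  {"slide":[0,0,-4],"dr":[0,0,0],"jaw":62},
  {"slide":[0,0,-4],"dr":[0,0,0],"jaw":62},
  {"slide":[0,0,-30],"dr":[0,0,0],"jaw":62},
  {"slide":[0,0,-80],"dr":[0,0,0],"jaw":62},
  {"slide":[0,60,-120],"dr":[0,0,0],"jaw":62},
  {"slide":[0,110,-120],"dr":[0,0,0],"jaw":10},
])

```text
clock: 49.45
position: [512.9, 157.5, 224.8]
ee_rot: [-0.68, 0.734, -0.001, 0.003]
contact_force: [-0.2, 1.4, 0.2]
gripper_width: 45.0
grasp_force: 0.0
```

```bash
python3 -c "
from fit import *
for n in('scene','top'):
    im=optics.get_image(n); cv2.imwrite(f'pics/done_{n}.png',im)
for z in(64,68): fit('cw','scene',cv2.imread('pics/done_scene.png'),[622,148,-.075],z,*TE)
amber()
go(484,175.5,120,-.075)
h=cv2.cvtColor(cv2.imread('pics/scene0.png'),cv2.COLOR_BGR2HSV)
for n in('scene','top'):
    m=cv2.inRange(cv2.cvtColor(cv2.imread(f'pics/{n}0.png'),cv2.COLOR_BGR2HSV),(45,120,40),(75,255,255)); k,l,s,c=cv2.connectedComponentsWithStats(m)
    print([(s[i][4],at(n,*c[i],72)) for i in range(1,k) if s[i][4]>20])
"
```

```text
cw scene [ 6.22164e+02  1.49763e+02 -6.50000e-02] 15.69 1117.0
cw scene [ 6.24930e+02  1.49404e+02 -6.60000e-02] 18.2 1117.0
teal 1088 [589.3 153.8]
teal 3533 [867.1 -82.5]
49.6 [510.  156.7 223.4] 22.66524567451013
at [510.  156.7 223.4] F [0.1 0.3 0.5] w 22.7 joints [ 0.6   0.23 -0.23 -0.   -1.1  -0.68] tooly ang 3.0678 tilt [0.0016 0.0011]
slide [-16.7  27.5 103.4] dr z units 0.009
[(np.int32(88), array([492.32020563, 175.67370484]))]
[(np.int32(109), array([483.8829142 , 175.77482617]))]
```

The fit at z = 64 gives (622.2, 149.8, -0.065), which matches the studs. Next is the button at about (486,176), with the jaws closed.

step_arm([
  {"slide":[-10,15,20],"dr":[0,0,0],"jaw":0},
  {"slide":[-17,25.5,50],"dr":[0,0,0],"jaw":0},
  {"slide":[-17,25.5,85],"dr":[0,0,0],"jaw":0},
  {"slide":[-17,25.5,110],"dr":[0,0,0],"jaw":0},
  {"slide":[-17,25.5,125],"dr":[0,0,0],"jaw":0},
  {"slide":[-17,25.5,132],"dr":[0,0,0],"jaw":0},
  {"slide":[-17,25.5,132],"dr":[0,0,0],"jaw":0},
  {"slide":[-17,25.5,132],"dr":[0,0,0],"jaw":0},
])

```text
clock: 50.6
position: [488.4, 175.9, 91.1]
ee_rot: [-0.68, 0.733, -0.0, 0.001]
contact_force: [0.2, 0.3, -0.9]
gripper_width: -0.6
grasp_force: 0.0
```

```bash
python3 -c "
from h import *
im=optics.get_image('scene'); cv2.imwrite('pics/c12.png',cv2.resize(im[190:310,320:450],None,fx=4.6,fy=4.6,interpolation=cv2.INTER_CUBIC))
go(486,176,66,-.075)"
```

```text
at [488.3 175.9  91.1] F [-0.4 -0.8  0. ] w -0.3 joints [ 0.66  0.36 -0.44  0.   -0.77 -0.73] tooly ang 3.0659 tilt [0.0017 0.0011]
slide [ 0.1  2.3 25.1] dr z units -0.005
```

View pics/c12.png

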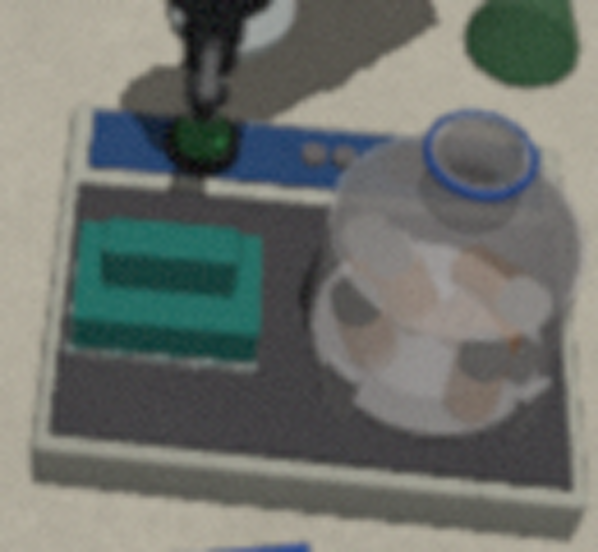

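The picture shows the counterweight flat on the plate, the jar loaded, and the closed fingers over the green button at (205,135). Pressing now.

step_arm([
  {"slide":[0,2,12],"dr":[0,0,0],"jaw":0},
  {"slide":[0,2,20],"dr":[0,0,0],"jaw":0},
  {"slide":[0,2,24],"dr":[0,0,0],"jaw":0},
  {"slide":[0,2,27],"dr":[0,0,0],"jaw":0},
  {"slide":[0,2,28],"dr":[0,0,0],"jaw":0},
  {"slide":[0,2,28],"dr":[0,0,0],"jaw":0},
  {"slide":[0,2,28],"dr":[0,0,0],"jaw":0},
  {"slide":[0,2,28],"dr":[0,0,0],"jaw":0},
])

```text
clock: 51.65
position: [485.5, 175.7, 65.8]
ee_rot: [-0.68, 0.733, -0.0, -0.0]
contact_force: [-11.0, -2.1, 26.1]
gripper_width: -0.0
grasp_force: 13.6
```

step_arm([
  {"slide":[0,0,-10],"dr":[0,0,0],"jaw":0},
  {"slide":[0,0,-30],"dr":[0,0,0],"jaw":0},
  {"slide":[0,0,-60],"dr":[0,0,0],"jaw":0},
  {"slide":[0,0,-100],"dr":[0,0,0],"jaw":0},
  {"slide":[0,0,-120],"dr":[0,0,0],"jaw":0},
  {"slide":[0,0,-120],"dr":[0,0,0],"jaw":0},
  {"slide":[0,0,-120],"dr":[0,0,0],"jaw":0},
  {"slide":[0,0,-120],"dr":[0,0,0],"jaw":0},
])

```text
clock: 52.65
position: [485.0, 175.3, 180.7]
ee_rot: [-0.68, 0.733, 0.0, -0.001]
contact_force: [-0.1, 0.3, -0.2]
gripper_width: 0.4
grasp_force: 0.0
```

```bash
python3 -c "
from fit import *
fit('cw','scene',optics.get_image('scene'),[622,148,-.075],64,*TE); amber()
print(arm.job_done())"
```

```text
cw scene [ 6.22204e+02  1.49772e+02 -6.20000e-02] 14.92 1119.0
teal 1084 [589.3 154. ]
teal 3544 [867.2 -82.5]
52.75 [485.3 175.4 181.1] 0.2147509157163843
the job is handed in; nothing more can be done
None
```

I handed the job in at about 53 s: all six amber vials found are in the jar, the counterweight is home on the studs, and the start button was pressed fully and released; the hand-in call returned no verdict.

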